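# Rotate camera batteries on two slide-on chargers

## Task

Slide the charged camera battery (blue label, beside the green lamp) backwards off its charger against the spring catch, and set it down upright in the wooden tray beside the battery already there. Then push the other battery (orange label, only partway on its charger) fully home until the catch snaps in, and prove that it is locked by tugging it straight back with about 7 N without pulling it off again; leave everything else where it is.

Things in the scene. Friction and masses are not known exactly. Their poses are not given: they have to be found in the camera images.
- battery_a: charged camera battery, black, 70 x 38 x 40 mm (its x, y, z), blue label on top and sides, 150 g. Origin: centre of the underside; +x is the way it slides onto a charger, z up. A groove in each side, 3.5 to 8.5 mm above the underside and 5 mm deep, takes the rails; the flat sides above it, 38 mm apart, are the place to grip. It starts fully home on charger_a.
- battery_b: flat battery, same shape, size and axes, orange label. It starts hooked in the rails of charger_b but 20 to 26 mm short of home, not yet at the catch.
- battery_c: another charged battery, blue label, same shape, that already lies in the tray towards its +x end with its length along the tray's y. Leave it there.
- charger_a: black one-battery charger with a green lamp, 98 x 60 mm, stuck fast to the cabinet top. Origin: centre of the underside; +x runs along the rails to an end stop 34 mm high. The battery slides on a plate 12 mm above the underside. Two rails with inward lips, tops 20 mm above the underside, 50 mm over their outsides, run from x = -2 to +36 mm. A battery comes off in -x.
- charger_b: the other charger, same shape and axes, with an orange lamp; battery_b belongs on it and is pushed home in its +x.
- home_a (a point): point on the plate of charger_a, 12 mm above its underside: the origin of a battery that is home lies here within 1.5 mm. Pulled back from here, the battery meets the catch after about 1 mm; the catch gives way at roughly 10 to 20 N within 2 mm more, then drags until 17 mm from home; 38 mm from home the battery is clear of the rails and can be lifted.
- home_b (a point): the same point on charger_b. Pushing a battery home takes roughly 5 to 12 N over the catch, from 17 mm short of home; 2.5 mm short of home it snaps, and 0.5 mm past home it meets the end stop. A locked battery has about 1.5 mm of play in all.
- catch_b: spring catch of charger_b: polished steel nose 18 mm wide, 3 mm proud of the plate, ridge 23.5 mm from home_b in the charger's +x; gentle slope towards -x, steep holding face towards +x. It bears no load while a locked battery rests, and takes the tug; it gives way again at roughly 10 to 20 N of pull.
- tray: open wooden tray 170 x 120 mm (its x, y), walls 18 mm high and 6 mm thick, floor 4 mm above its underside, stuck to the cabinet top. Origin: centre of the underside. Its half towards -x is empty: the middle of the free room is about x = -32 mm, y = 0, best with the battery's length along the tray's y.
- mug: white mug, bystander.
- sticky_pad: yellow pad of sticky notes, bystander.
- highlighter: yellow highlighter pen lying along the cabinet's front edge, bystander.

How it is judged:
By the outcome, as a careful person would: the job done as asked, in the order asked, and still so for the second after the job is handed in, with the robot touching nothing.
It also fails if it takes over 64 s, if anything falls off the work surface, if the arm or the gripper's body presses on something with over 40 N, if the wrist force passes 120 N, or if a joint passes its speed limit or range.

## Robot

A 6-joint arm with a two-finger parallel gripper is mounted at the origin on a cart in front of the work surface, level with it; the furniture and walls round the work are solid. World frame = base frame: x ahead of the robot, y to its left, z up, the work surface at z = 0. Lengths are in mm, angles in degrees, forces in N, time in s.
With the tool pointing down it reaches from about 300 to 850 mm from the base axis. Payload 4.2 kg.
Tool frame: the origin (TCP) lies midway between the tips of the shut fingers; the grasp point (between the pads) lies 19 mm behind it (env.grip_point_offset is the distance from the TCP to the grasp point, in mm); z points along the fingers, x is the direction in which the jaws open and shut, and the axes are right-handed (so a half turn about z gives the same grasp; the last joint's range is limited). The gripper opens to 91 mm and grips with 3 to 60 N. Pads are 32 mm wide; open, the fingers measure 118 mm over their backs; the gripper's body (76 mm by 178 mm) begins 60 mm behind the grasp point.
Start: joints at [73.167, 18.312, 89.639, -0, 72.044, -1.146], TCP at [155.478, 553.601, 173.976] pointing down, gripper open.
Joint ranges: [-177.97, 177.97], [-48.28, 115.42], [12.27, 149.76], [-77.06, 257.06], [2.81, 150.46], [-146.56, 146.56]. Speed limits (degrees/s): [147.25, 147.25, 180, 180, 180, 180].

## Interface

Orientations are given as [roll, pitch, yaw] about the fixed x, y, z axes, in that order (R = Rz(yaw) Ry(pitch) Rx(roll)).
In Python, from workcell import env gives the robot as it stands.
- The arm moves only by the shell command python3 -m pendant 'ROWS' [FORCE]. ROWS is JSON, a list of rows, each an object with "xyz": the shift along the tool's x, y, z in m, a list of three; "roll": the turn about the tool's z in degrees; "jaw": the closure, from 0 (fully open) to 1 (shut). A call has exactly 8 rows; each row is the pose to reach, as a shift and turn from the pose commanded when the call began, along the tool's axes at that moment; what a row does not reach only later rows make up. A row lasts 1/8 s, in which the tool goes at most 62.5 mm and 10.7 degrees, less where a joint would pass 70% of its speed; a pose out of reach is approached as far as the arm can. A call with a gripper value outside its range is refused whole. The fingers move at their own pace and stop on an object; FORCE is the grip in N (left out, the last holds). Time passes only in rows, so rows that repeat a pose let the fingers close, or fill a call up. It gives the time, the measured TCP pose, the force and the opening at its end, in the units of the state.
- env.state(): the state, without advancing time (a new reading comes with each control period).
- env.grab_frame(name): name is "scene" or "side" or "wrist"; returns (picture, depth): 384x512x3 uint8, blue, green, red; 384x512 float32, mm along the optical axis (not along the pixel's ray), 0 where there is no reading.
- env.camera_params(name): a dict with "camera_matrix" (3x3 intrinsics, pixels), "cam_to_world" (4x4, takes a point from camera to world coordinates); the wrist camera has in their place "hand_eye" (4x4, takes a point from camera to tool coordinates, whose origin is the TCP and whose axes are the tool frame's). Camera axes: x right, y up, looking along -z (the intrinsics and any distortion apply to the point x, -y, -z); pixel columns grow to the right and rows downward; lengths in mm; the calibration is good to about 2 mm. A picture is of the moment at which its call begins: read the wrist's pose just before it. camera_params takes no time and is no camera call.
- env.job_done(): hands the job in, once; it reports no verdict.
The state is a dict: "time_s": time; "qpos": joint angles; "qvel": joint speeds; "effort": joint torques, N m; "ee_pos": TCP position; "ee_rot": TCP orientation; "force": force on the tool from outside, world axes, zero at the start; "torque": the same for the moment, N m; "gripper_width": finger opening in mm.
Only numpy, scipy, OpenCV 4.12 (cv2) and the standard library are available. Lean on these libraries where they do the work, as an engineer would, in place of code of your own. Each camera call takes 0.05 s, during which the arm holds its last target. There are 200 camera calls.

## Working session

There is one attempt and no reset: what is moved stays moved. The work goes in short steps, Python scripts to look and compute and a shell command to move; the robot and the scene stay as the last step left them, time stands still between calls to the robot, and variables do not carry over. Pictures are saved under pics/ and viewed, about 8 in all and at most 12, crops included, and the job is handed in when it is done.

```bash
ls; mkdir -p pics; python3 - <<'E'
from workcell import env
import cv2,numpy as np
print(env.state()); print(env.grip_point_offset)
for n in ("scene","side","wrist"):
    p,d=env.grab_frame(n); cv2.imwrite(f"pics/{n}0.png",p); np.save(f"pics/{n}0.npy",d)
    print(n,env.camera_params(n))
a=cv2.imread("pics/scene0.png");b=cv2.imread("pics/side0.png")
cv2.imwrite("pics/both0.png",cv2.resize(np.hstack([a,b]),(800,300)))
E
```

```text
pics
{'time_s': 0.0, 'qpos': array([ 7.31688841e+01,  1.83506186e+01,  8.97070181e+01, -4.94849020e-05,
        7.20439234e+01, -1.14725798e+00]), 'qvel': array([-0.03913515,  0.08398958, -0.04905885, -0.01915147, -0.0651114 ,
       -0.03842986]), 'effort': array([-3.01887496e-05, -4.12465811e+01, -2.31966323e+01,  7.25727179e-02,
        4.59800370e-02, -1.54517111e-04]), 'ee_pos': array([155.28260748, 553.02866745, 173.12645293]), 'ee_rot': array([-1.79998014e+02,  1.01540721e-01,  7.43161592e+01]), 'force': array([-0.03708842,  1.02272352,  0.03378181]), 'torque': array([0.01916561, 0.01623088, 0.03782334]), 'gripper_width': 91.05713709243872}
18.8
scene {'camera_matrix': array([[409.58118026,   0.        , 258.0668673 ],
       [  0.        , 409.58118026, 189.48534144],
       [  0.        ,   0.        ,   1.        ]]), 'cam_to_world': array([[ 8.26949415e-01,  2.34019234e-01, -5.11262812e-01,
        -3.61476548e+01],
       [-5.61875212e-01,  3.78269754e-01, -7.35668566e-01,
        -6.86858113e+02],
       [ 2.12346641e-02,  8.95626591e-01,  4.44299559e-01,
         4.7744
[... 466 characters left out ...]
   [-1.02767402e-02,  7.38443179e-01,  6.74237392e-01,
         7.68089403e+02],
       [ 0.00000000e+00,  0.00000000e+00,  0.00000000e+00,
         1.00000000e+00]])}
wrist {'camera_matrix': array([[287.05396402,   0.        , 260.27003198],
       [  0.        , 287.05396402, 191.64749367],
       [  0.        ,   0.        ,   1.        ]]), 'hand_eye': array([[ 9.99999570e-01,  5.90117118e-04, -7.15504164e-04,
         1.13918440e+00],
       [ 3.64087595e-04, -9.59312704e-01, -2.82345539e-01,
        -8.08579278e+01],
       [-8.53009170e-04,  2.82345157e-01, -9.59312506e-01,
        -2.10769175e+02],
       [ 0.00000000e+00,  0.00000000e+00,  0.00000000e+00,
         1.00000000e+00]])}
```

View pics/scene0.png

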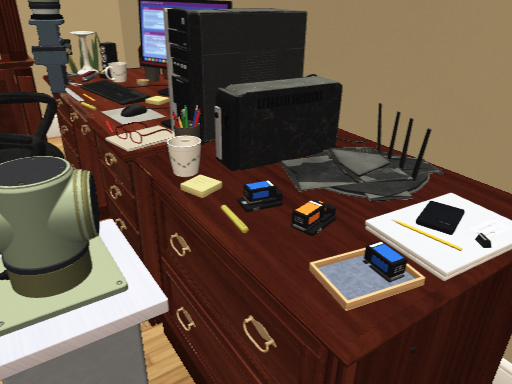

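View pics/side0.png

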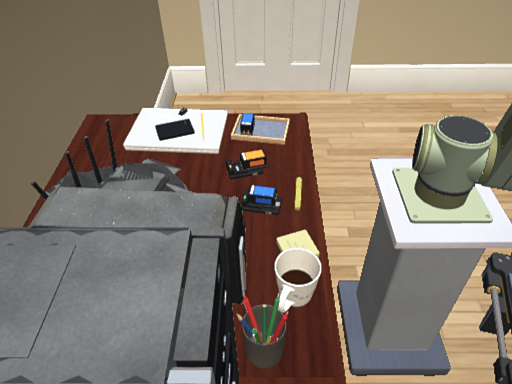

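The scene view shows battery_a on its charger at about (262,190), battery_b at (313,212) and the tray at (367,275). In the side view they are at (262,197), (248,163) and (262,127). Next I'll measure them with masks and depth.

```bash
cat > h.py <<'E'
import cv2,numpy as np
from workcell import env
def K(n): return env.camera_params(n)
def pose(st):
    from scipy.spatial.transform import Rotation as R
    T=np.eye(4);T[:3,:3]=R.from_euler('xyz',st['ee_rot'],degrees=True).as_matrix();T[:3,3]=st['ee_pos'];return T
def c2w(n,st=None):
    c=K(n)
    return c['cam_to_world'] if n!='wrist' else pose(st)@c['hand_eye']
def rays(n,uv,T):
    M=K(n)['camera_matrix'];uv=np.atleast_2d(uv).astype(float)
    d=np.c_[(uv[:,0]-M[0,2])/M[0,0],-(uv[:,1]-M[1,2])/M[1,1],-np.ones(len(uv))]
    return d@T[:3,:3].T,T[:3,3]
def onplane(n,uv,z,T):
    d,o=rays(n,uv,T); return o+d*((z-o[2])/d[:,2])[:,None]
def cloud(n,d,T):
    v,u=np.mgrid[:d.shape[0],:d.shape[1]]
    r,o=rays(n,np.c_[u.ravel(),v.ravel()],T)
    P=o+r*d.ravel()[:,None]; P[d.ravel()==0]=np.nan
    return P.reshape(*d.shape,3)
def mask(img,col):
    h=cv2.cvtColor(img,cv2.COLOR_BGR2HSV)
    lo,hi={'blue':((95,140,60),(125,255,255)),'orange':((8,170,130),(20,255,255))}[col]
    return cv2.inRange(h,lo,hi)
def comps(m,amin=30):
    n,l,s,c=cv2.connectedComponentsWithStats(m)
    return [(l==i,s[i],c[i]) for i in range(1,n) if s[i][4]>=amin]
E
python3 - <<'E'
from h import *
np.set_printoptions(precision=1,suppress=True)
for n in('scene','side'):
    p=cv2.imread(f'pics/{n}0.png');P=cloud(n,np.load(f'pics/{n}0.npy'),c2w(n))
    for col in('blue','orange'):
        for m,s,c in comps(mask(p,col)):
            q=P[m];q=q[np.isfinite(q[:,0])]
            if len(q)<10 or q[:,2].mean()<0 or q[:,2].mean()>80: continue
            zt=np.percentile(q[:,2],90);t=q[q[:,2]>zt-6]
            r=cv2.minAreaRect(t[:,:2].astype(np.float32))
            print(n,col,s[:4],'z90',zt,'rect',np.round(r[0],1),np.round(r[1],1),round(r[2],1))
    # whole-object clouds above surface, z>6 in region
E
python3 - <<'E'
import cv2,numpy as np
a=cv2.imread('pics/scene0.png')[165:310,220:440];b=cv2.imread('pics/side0.png')[105:225,210:320]
cv2.imwrite('pics/crop0.png',np.hstack([cv2.resize(a,(480,316),interpolation=cv2.INTER_CUBIC),cv2.resize(b,(290,316),interpolation=cv2.INTER_CUBIC)]))
E
```

```text
scene blue [246 181  24   9] z90 53.70830272359301 rect [466.4  37.8] [34.4 50.8] 80.6
scene blue [252 190  17   9] z90 43.5319291041774 rect [460.6  18.6] [ 5.4 42. ] 77.8
scene blue [372 244  32  18] z90 45.74332766908026 rect [ 518.3 -310.7] [52.5 34.1] 85.1
scene blue [371 255  18  17] z90 34.62699897756643 rect [ 499.5 -310.6] [40.4  3.5] 84.2
scene orange [296 202  24  13] z90 53.79599539091009 rect [ 492.2 -113.6] [51.3 31.7] 16.0
scene orange [309 212  11  12] z90 44.0246968875317 rect [ 496.7 -132.4] [38.8  2.9] 17.2
side blue [242 114  12  11] z90 45.200864052467864 rect [ 516.5 -307.1] [31.6 49. ] 1.0
side blue [253 186  22  11] z90 53.42975295641344 rect [464.5  40.4] [34.3 50.9] 81.0
side blue [255 197  17   8] z90 41.83097240655086 rect [466.7  58.1] [ 5.1 41.3] 79.6
side orange [245 149  20   9] z90 53.41586179895205 rect [ 490.8 -111.5] [50.4 33.8] 15.1
side orange [250 160  14   6] z90 41.31002107949512 rect [484.4 -94.1] [37.6  6.7] 15.0
```

View pics/crop0.png

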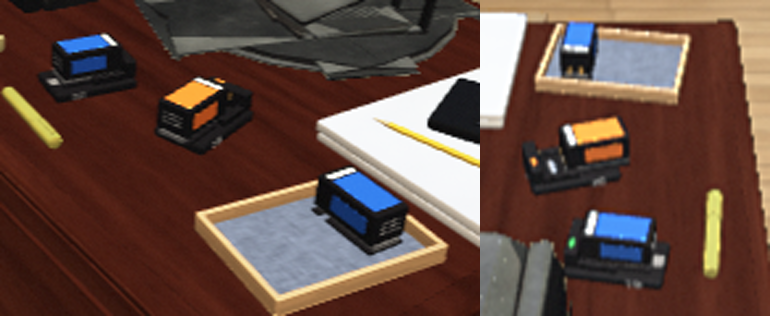

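The crop shows the lamps and end stops on the far (+x) side of both chargers, and battery_b with a gap to its stop. In the tray, battery_c is at the far end and the near half is empty. I'll check the heights along the approach path.

```bash
python3 - <<'E'
from h import *
np.set_printoptions(precision=0,suppress=True)
for n in('scene','side'):
    P=cloud(n,np.load(f'pics/{n}0.npy'),c2w(n))
    q=P.reshape(-1,3);q=q[np.isfinite(q[:,0])]
    q=q[(q[:,2]>60)&(q[:,2]<400)]
    print(n)
    for y in range(-400,600,50):
        r=[]
        for x in range(200,750,50):
            k=q[(abs(q[:,0]-x-25)<25)&(abs(q[:,1]-y-25)<25)]
            r.append(int(k[:,2].max()) if len(k)>3 else 0)
        print(y,r)
print(cloud('side',np.load('pics/side0.npy'),c2w('side'))[[275,262,335,310],[297,297,262,245]])
E
```

```text
scene
-400 [0, 0, 0, 0, 0, 0, 0, 0, 0, 0, 0]
-350 [0, 0, 0, 0, 0, 0, 0, 0, 0, 0, 0]
-300 [0, 0, 0, 0, 0, 0, 0, 0, 0, 0, 0]
-250 [0, 0, 0, 0, 0, 0, 0, 0, 0, 0, 0]
-200 [0, 0, 0, 0, 0, 0, 0, 0, 0, 0, 0]
-150 [0, 0, 0, 0, 0, 0, 0, 0, 0, 0, 0]
-100 [0, 0, 0, 0, 0, 0, 0, 0, 0, 0, 0]
-50 [0, 0, 0, 0, 0, 0, 0, 0, 0, 0, 0]
0 [0, 0, 0, 0, 0, 0, 0, 0, 0, 0, 0]
50 [0, 0, 0, 0, 0, 0, 0, 0, 0, 0, 0]
100 [0, 0, 0, 0, 0, 0, 0, 0, 0, 0, 0]
150 [0, 0, 0, 0, 0, 0, 0, 0, 0, 0, 0]
200 [0, 0, 0, 0, 0, 0, 223, 227, 227, 227, 227]
250 [0, 0, 0, 96, 96, 0, 223, 227, 227, 227, 227]
300 [0, 0, 0, 95, 95, 0, 222, 227, 226, 227, 226]
350 [0, 0, 0, 0, 143, 134, 0, 0, 0, 0, 0]
400 [0, 0, 0, 0, 145, 145, 147, 0, 0, 0, 0]
450 [0, 0, 0, 0, 0, 146, 399, 399, 398, 399, 399]
500 [0, 0, 0, 0, 0, 0, 399, 345, 0, 399, 0]
550 [327, 0, 0, 0, 0, 0, 399, 350, 0, 0, 0]
side
-400 [0, 0, 0, 0, 0, 0, 0, 0, 0, 0, 0]
-350 [0, 0, 0, 0, 0, 0, 0, 0, 0, 0, 0]
-300 [0, 0, 0, 0, 0, 0, 0, 0, 0, 0, 0]
-250 [0, 0, 0, 0, 0, 0, 0, 0, 0, 0, 0]
-200 [0, 0, 0, 0, 0, 0, 0, 0, 0, 0, 0]
-150 [0, 0, 0, 0, 0, 0, 0, 0, 0, 0, 0]
-100 [0, 0, 0, 0, 0, 0, 0, 0, 0, 0, 0]
-50 [0, 0, 0, 0, 0, 0, 0, 0, 0, 0, 0]
0 [0, 0, 0, 0, 0, 0, 0, 0, 0, 0, 0]
50 [0, 0, 0, 0, 0, 0, 0, 0, 0, 0, 0]
100 [0, 0, 0, 0, 0, 0, 0, 0, 0, 0, 0]
150 [0, 0, 0, 0, 0, 0, 0, 0, 0, 0, 0]
200 [0, 0, 0, 0, 0, 0, 224, 226, 227, 226, 226]
250 [0, 0, 0, 96, 96, 0, 223, 227, 227, 227, 227]
300 [0, 0, 0, 95, 97, 0, 222, 227, 226, 227, 226]
350 [0, 0, 0, 93, 143, 105, 0, 0, 0, 0, 0]
400 [0, 0, 0, 0, 145, 145, 147, 0, 0, 0, 0]
450 [0, 0, 0, 0, 98, 147, 399, 398, 0, 0, 0]
500 [0, 0, 0, 0, 0, 0, 399, 329, 0, 0, 0]
550 [316, 0, 0, 0, 0, 0, 399, 328, 0, 0, 0]
[[395. 283.  33.]
 [395. 264.  53.]
 [469. 403.   4.]
 [505. 345.  -2.]]
```

```bash
python3 -m pendant '[{"xyz":[-0.045,0.034,0],"roll":-2,"jaw":0},{"xyz":[-0.095,0.073,0],"roll":-4,"jaw":0},{"xyz":[-0.145,0.111,0],"roll":-6,"jaw":0},{"xyz":[-0.195,0.149,0],"roll":-8,"jaw":0},{"xyz":[-0.245,0.188,0],"roll":-10,"jaw":0},{"xyz":[-0.295,0.226,0],"roll":-12,"jaw":0},{"xyz":[-0.345,0.264,0],"roll":-14,"jaw":0},{"xyz":[-0.393,0.301,0],"roll":-15.7,"jaw":0}]' 30
python3 -m pendant '[{"xyz":[-0.04,0.016,0],"roll":0,"jaw":0},{"xyz":[-0.08,0.032,0],"roll":0,"jaw":0},{"xyz":[-0.12,0.048,0],"roll":0,"jaw":0},{"xyz":[-0.145,0.057,0],"roll":0,"jaw":0},{"xyz":[-0.154,0.061,0],"roll":0,"jaw":0},{"xyz":[-0.154,0.061,0],"roll":0,"jaw":0},{"xyz":[-0.154,0.061,0],"roll":0,"jaw":0},{"xyz":[-0.154,0.061,0],"roll":0,"jaw":0}]'
python3 - <<'E'
from h import *
np.set_printoptions(precision=1,suppress=True)
st=env.state();p,d=env.grab_frame('wrist');cv2.imwrite('pics/w1.png',p);np.savez('pics/w1.npz',d=d,T=c2w('wrist',st))
print(st['ee_pos'],st['ee_rot'],st['force'])
T=c2w('wrist',st);P=cloud('wrist',d,T)
for col in('blue','orange'):
    for m,s,c in comps(mask(p,col)):
        q=P[m];q=q[np.isfinite(q[:,0])]
        if len(q)<10: continue
        zt=np.percentile(q[:,2],90)
        ys,xs=np.where(m);r=cv2.minAreaRect(onplane('wrist',np.c_[xs,ys],44 if 0 else round(zt),T)[:,:2].astype(np.float32))
        print(col,s[:4],zt,r)
E
```

```text
time_s: 1.15
ee_pos: [338.9, 93.1, 174.1]
ee_rot: [179.9, -0.0, 90.1]
force: [0.4, 0.4, -0.3]
gripper_width: 91.1
time_s: 2.15
ee_pos: [399.3, -58.2, 174.0]
ee_rot: [-180.0, -0.0, 90.1]
force: [-0.3, 0.0, -0.2]
gripper_width: 91.5
[399.3 -58.2 174. ] [-180.    -0.    90.1] [-0.3  0.  -0.2]
blue [315 206  10  32] 43.886068291788604 ((459.1620788574219, 18.83161163330078), (5.086487770080566, 42.62586975097656), 80.29385375976562)
blue [320 210  18  38] 53.33683336592934 ((464.70416259765625, 28.764373779296875), (13.181884765625, 50.366172790527344), 83.66363525390625)
orange [228 224  10  30] 44.607490105448846 ((482.553466796875, -92.50665283203125), (41.89455032348633, 4.180116176605225), 13.541755676269531)
```

View pics/w1.png

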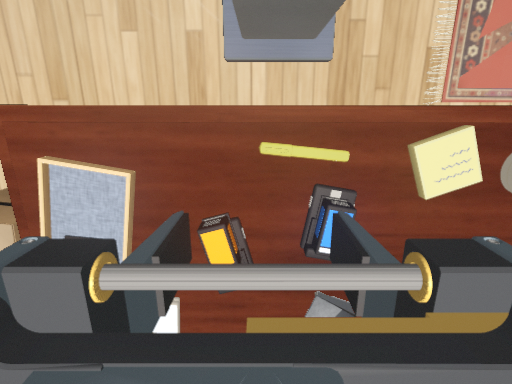

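The wrist view shows the tray at (90,205), battery_b at (225,240), battery_a at (330,215) partly hidden by a finger, and the highlighter at (305,152). I'll move 100 mm further out to see them clear of the fingers.

```bash

python3 -m pendant '[{"xyz":[0,0.03,0],"roll":0,"jaw":0},{"xyz":[0,0.06,0],"roll":0,"jaw":0},{"xyz":[0,0.085,0],"roll":0,"jaw":0},{"xyz":[0,0.1,0],"roll":0,"jaw":0},{"xyz":[0,0.1,0],"roll":0,"jaw":0},{"xyz":[0,0.1,0],"roll":0,"jaw":0},{"xyz":[0,0.1,0],"roll":0,"jaw":0},{"xyz":[0,0.1,0],"roll":0,"jaw":0}]'
python3 - <<'E'
from h import *
np.set_printoptions(precision=1,suppress=True)
st=env.state();p,d=env.grab_frame('wrist');cv2.imwrite('pics/w2.png',p);T=c2w('wrist',st);np.savez('pics/w2.npz',d=d,T=T)
print(st['ee_pos'],st['ee_rot'],st['force'])
P=cloud('wrist',d,T)
for col in('blue','orange'):
    for m,s,c in comps(mask(p,col)):
        q=P[m];q=q[np.isfinite(q[:,0])]
        if len(q)<10: continue
        zt=np.percentile(q[:,2],90)
        ys,xs=np.where(m);r=cv2.minAreaRect(onplane('wrist',np.c_[xs,ys],round(zt),T)[:,:2].astype(np.float32))
        print(col,s[:4],zt,np.round(r[0],1),np.round(r[1],1),round(r[2],1))
# footprints from depth: height slices
q=P.reshape(-1,3);q=q[np.isfinite(q[:,0])]
def rect(name,x0,x1,y0,y1,z0,z1):
    k=q[(q[:,0]>x0)&(q[:,0]<x1)&(q[:,1]>y0)&(q[:,1]<y1)&(q[:,2]>z0)&(q[:,2]<z1)]
    if len(k)<10: print(name,'none');return
    r=cv2.minAreaRect(k[:,:2].astype(np.float32)); print(name,len(k),k[:,2].mean(),np.round(r[0],1),np.round(r[1],1),round(r[2],1))
rect('A top',400,540,-20,90,47,60);rect('A charger+',390,560,-30,110,8,60)
rect('B top',420,560,-170,-60,47,60);rect('B charger+',400,580,-180,-50,8,60)
rect('C top',440,600,-370,-250,38,52);rect('tray',350,650,-420,-190,12,21)
cv2.imwrite('pics/w2c.png',cv2.resize(p[90:270,20:380],(800,400),interpolation=cv2.INTER_CUBIC))
E
```

```text
time_s: 3.2
ee_pos: [499.1, -59.1, 174.2]
ee_rot: [180.0, -0.0, 90.0]
force: [0.2, -0.1, -0.2]
gripper_width: 91.3
[499.1 -59.1 174.2] [180.  -0.  90.] [ 0.2 -0.1 -0.2]
blue [320 127  11  34] 44.21928296121363 [460.4  19.1] [ 4.6 39.1] 80.1
blue [327 127  35  46] 53.29542492911108 [466.4  39.1] [29.7 49.8] 79.7
blue [ 42 170  39   6] 35.62989481999794 [ 496.8 -305. ] [46.8  5. ] 84.5
blue [ 35 178  44  26] 44.9060881304249 [ 517.5 -308.7] [50.4 30.3] 84.2
orange [226 148  10  33] 45.700260733351655 [484.4 -92.8] [39.7  3. ] 15.1
A top 1949 52.06381697028052 [470.6  38.2] [38.2 70.4] 79.8
A charger+ 3749 37.12141298930013 [471.2  37.5] [59.  97.9] 79.3
B top 1819 51.95369630431474 [ 496.3 -110.3] [70.1 38.2] 15.3
B charger+ 3606 36.84086467114104 [ 514.9 -105. ] [109.6  60.6] 15.5
C top 1737 43.578404082970856 [ 517.7 -304.2] [70.8 38.2] 84.1
tray 3129 16.701891102727 [ 499. -289.] [168.5 213.3] 80.2
```

View pics/w2c.png

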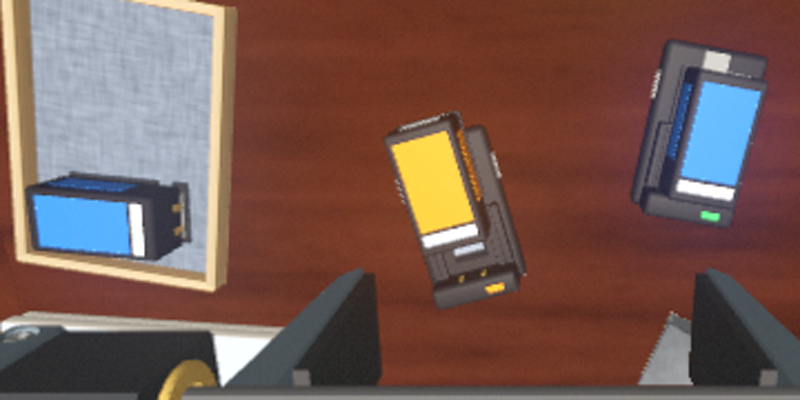

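```bash

python3 -m pendant '[{"xyz":[0.025,-0.007,0.02],"roll":3,"jaw":0},{"xyz":[0.055,-0.016,0.04],"roll":6,"jaw":0},{"xyz":[0.08,-0.023,0.065],"roll":9,"jaw":0},{"xyz":[0.097,-0.0285,0.085],"roll":10.3,"jaw":0},{"xyz":[0.097,-0.0285,0.105],"roll":10.3,"jaw":0},{"xyz":[0.097,-0.0285,0.12],"roll":10.3,"jaw":0},{"xyz":[0.097,-0.0285,0.12],"roll":10.3,"jaw":0},{"xyz":[0.097,-0.0285,0.12],"roll":10.3,"jaw":0}]'
python3 - <<'E'
from h import *
np.set_printoptions(precision=1,suppress=True)
f=np.load('pics/w2.npz');p=cv2.imread('pics/w2.png');T=f['T'];P=cloud('wrist',f['d'],T)
h=cv2.cvtColor(p,cv2.COLOR_BGR2HSV);y=cv2.inRange(h,(22,110,100),(34,255,255))
for m,s,c in comps(y,60):
    k=P[m];k=k[np.isfinite(k[:,0])&(k[:,2]>3)&(k[:,2]<40)]
    if len(k)>30:
        r=cv2.minAreaRect(k[:,:2].astype(np.float32));print('yellow',s[:4],np.percentile(k[:,2],95),np.round(cv2.boxPoints(r),0).tolist())
q=P.reshape(-1,3);q=q[np.isfinite(q[:,0])]
k=q[(q[:,0]>350)&(q[:,0]<600)&(q[:,1]>-420)&(q[:,1]<-190)&(q[:,2]>14)&(q[:,2]<21)]
# coordinates along tray frame, yaw -5.9
for yaw in(-5,-5.9,-6.8):
    a=np.radians(yaw);u=np.array([np.cos(a),np.sin(a)]);v=np.array([-u[1],u[0]])
    print(yaw,'u',np.histogram(k[:,:2]@u,bins=np.arange(430,600,3))[0].tolist(),'\n v',np.histogram(k[:,:2]@v,bins=np.arange(-340,-170,3))[0].tolist())
c=np.array([517.7,-304.2]);a=np.radians(-5.9);u=np.array([np.cos(a),np.sin(a)]);v=np.array([-u[1],u[0]]);print('C uv',c@u,c@v)
E
```

```text
time_s: 4.25
ee_pos: [471.6, 37.9, 54.6]
ee_rot: [179.9, -0.0, 79.7]
force: [-0.1, 0.1, 0.5]
gripper_width: 91.2
yellow [260  58  97  23] 17.221054422920588 [[362.0, -57.0], [377.0, -59.0], [388.0, 57.0], [372.0, 59.0]]
-5 u [32, 32, 33, 28, 32, 26, 28, 27, 31, 23, 33, 24, 31, 27, 25, 36, 28, 28, 28, 22, 29, 28, 25, 27, 24, 26, 25, 30, 28, 27, 25, 90, 34, 27, 31, 32, 28, 30, 30, 29, 28, 26, 29, 29, 25, 23, 21, 25, 85, 126, 125, 73, 22, 0, 0, 0] 
 v [1, 4, 6, 4, 4, 18, 69, 156, 175, 198, 173, 96, 34, 23, 32, 29, 33, 33, 31, 28, 37, 32, 33, 31, 36, 28, 36, 28, 28, 32, 37, 27, 39, 30, 30, 33, 32, 31, 102, 30, 28, 29, 20, 40, 87, 148, 164, 172, 133, 49, 6, 4, 8, 6, 3, 7]
-5.9 u [29, 32, 32, 31, 34, 25, 33, 24, 30, 25, 29, 28, 29, 29, 28, 27, 29, 32, 27, 31, 23, 23, 29, 28, 24, 27, 27, 25, 26, 29, 29, 24, 87, 35, 31, 30, 30, 29, 27, 32, 32, 25, 27, 29, 28, 26, 24, 22, 22, 41, 123, 156, 95, 26, 0, 0] 
 v [0, 0, 0, 0, 2, 8, 4, 5, 19, 79, 188, 215, 235, 130, 28, 30, 28, 32, 28, 35, 31, 32, 29, 37, 29, 32, 36, 33, 28, 36, 29, 30, 33, 30, 34, 33, 30, 33, 33, 34, 27, 106, 26, 29, 28, 21, 39, 96, 190, 192, 178, 83, 5, 6, 5, 7]
-6.8 u [42, 32, 29, 32, 32, 30, 31, 30, 27, 28, 28, 25, 31, 25, 33, 25, 30, 29, 26, 33, 28, 24, 26, 27, 25, 28, 26, 26, 29, 23, 28, 27, 28, 81, 39, 29, 33, 30, 28, 29, 32, 29, 30, 25, 29, 26, 26, 25, 23, 22, 22, 90, 181, 119, 36, 0] 
 v [0, 0, 0, 0, 0, 0, 0, 2, 6, 4, 5, 21, 93, 244, 274, 200, 45, 30, 29, 28, 28, 30, 31, 36, 30, 31, 35, 32, 34, 31, 35, 28, 37, 30, 30, 28, 32, 36, 30, 32, 32, 35, 29, 34, 101, 27, 28, 27, 27, 38, 111, 224, 235, 143, 14, 5]
C uv 546.2271381122416 -249.37290067228673
```

```bash

python3 -m pendant '[{"xyz":[0,0,0.015],"roll":0,"jaw":0},{"xyz":[0,0,0.03],"roll":0,"jaw":0},{"xyz":[0,0,0.03],"roll":0,"jaw":0.4},{"xyz":[0,0,0.03],"roll":0,"jaw":0.8},{"xyz":[0,0,0.03],"roll":0,"jaw":0.8},{"xyz":[0,0,0.03],"roll":0,"jaw":0.8},{"xyz":[0,0,0.03],"roll":0,"jaw":0.8},{"xyz":[0,0,0.03],"roll":0,"jaw":0.8}]' 50
python3 - <<'E'
from h import *
f=np.load('pics/w2.npz');T=f['T'];P=cloud('wrist',f['d'],T)
q=P.reshape(-1,3);q=q[np.isfinite(q[:,0])]
k=q[(q[:,0]>350)&(q[:,0]<600)&(q[:,1]>-420)&(q[:,1]<-190)&(q[:,2]>16)&(q[:,2]<21)]
from scipy.optimize import minimize_scalar
def ax(yaw):
    a=np.radians(yaw);u=np.array([np.cos(a),np.sin(a)]);return u,np.array([-u[1],u[0]])
best=[]
for yaw in np.arange(-10,-3,.5):
    u,v=ax(yaw);s=k[:,:2]@v
    h=np.histogram(s,bins=np.arange(s.min(),s.max()+2,2))[0];best.append((int((h.astype(float)**2).sum()),yaw))
print(max(best));u,v=ax(max(best)[1])
for w,r in((u,np.arange(500,620,2)),(v,np.arange(-330,-160,2))):
    h=np.histogram(k[:,:2]@w,bins=r)[0];print([(int(a),int(b)) for a,b in zip(r,h) if b>40])
c=np.array([517.7,-304.2]);print(c@u,c@v)
E
```

```text
time_s: 5.25
ee_pos: [471.1, 37.9, 24.0]
ee_rot: [180.0, -0.0, 79.7]
force: [0.3, 0.5, 1.0]
gripper_width: 34.1
(249025, np.float64(-9.5))
[(540, 44), (596, 84), (598, 124), (600, 107)]
[(-278, 95), (-276, 192), (-274, 247), (-272, 91), (-182, 54), (-164, 105)]
560.807537618643 -214.58293443355296
```

```bash
python3 - <<'E'
from h import *
np.set_printoptions(precision=1,suppress=True)
print(env.state()['gripper_width'])
f=np.load('pics/w2.npz');T=f['T'];p=cv2.imread('pics/w2.png')
h=cv2.cvtColor(p,cv2.COLOR_BGR2HSV)
m=cv2.inRange(h,(12,60,140),(24,150,255));m[:, 150:]=0;m[240:]=0;m[:60]=0
# fit per row: outer right edge and outer left edge
R=[];L=[]
for r in range(95,205):
    xs=np.where(m[r,90:140])[0]+90
    if len(xs)>4: R.append((np.median(xs),r))
    xs=np.where(m[r,15:40])[0]+15
    if len(xs)>2: L.append((np.median(xs),r))
for n,S in(('R',R),('L',L)):
    X=onplane('wrist',np.array(S),18,T)[:,:2]
    vx,vy,x0,y0=cv2.fitLine(X.astype(np.float32),cv2.DIST_HUBER,0,.01,.01).ravel();print(n,len(S),np.degrees(np.arctan2(vy,vx)),x0,y0)
C=[]
for c in range(30,112):
    ys=np.where(m[205:235,c])[0]+205
    if len(ys)>2: C.append((c,np.median(ys)))
X=onplane('wrist',np.array(C),18,T)[:,:2];vx,vy,x0,y0=cv2.fitLine(X.astype(np.float32),cv2.DIST_HUBER,0,.01,.01).ravel();print('far',len(C),np.degrees(np.arctan2(vy,vx)),x0,y0)
E
```

```text
34.11596224868723
R 110 -9.225086 471.22815 -238.44548
L 110 -10.903981 468.89383 -353.377
far 82 81.56354 553.9043 -311.68295
```

```bash

python3 -m pendant '[{"xyz":[0,-0.004,0],"roll":0,"jaw":0.8},{"xyz":[0,-0.008,0],"roll":0,"jaw":0.8},{"xyz":[0,-0.014,0],"roll":0,"jaw":0.8},{"xyz":[0,-0.021,0],"roll":0,"jaw":0.8},{"xyz":[0,-0.029,0],"roll":0,"jaw":0.8},{"xyz":[0,-0.037,0],"roll":0,"jaw":0.8},{"xyz":[0,-0.042,0],"roll":0,"jaw":0.8},{"xyz":[0,-0.042,0],"roll":0,"jaw":0.8}]'
python3 - <<'E'
from h import *
np.set_printoptions(precision=1,suppress=True)
st=env.state();print(st['force'],st['ee_pos'])
for n in('scene','side'):
    p,d=env.grab_frame(n);P=cloud(n,d,c2w(n));cv2.imwrite(f'pics/{n}1.png',p)
    for m,s,c in comps(mask(p,'blue'),10):
        q=P[m];q=q[np.isfinite(q[:,0])]
        if len(q) and 0<q[:,2].mean()<80: print(n,s,q.mean(0))
E
```

```text
time_s: 6.25
ee_pos: [429.4, 45.5, 24.0]
ee_rot: [180.0, -0.0, 79.7]
force: [-0.1, 0.2, 0.3]
gripper_width: 18.5
[-0.1  0.2  0.3] [429.4  45.5  24. ]
scene [247 181  23   9 118] [466.3  35.8  53.3]
scene [252 190  17   9 101] [461.2  18.7  37.1]
scene [372 244  32  18 282] [ 517.9 -311.    44.8]
scene [371 255  18  17 133] [ 499.3 -310.8   28.4]
side [242 114  12  11  88] [ 515.  -307.5   42.9]
side [253 186  21  11 164] [466.9  41.1  51.6]
side [255 197  17   8  94] [466.1  57.6  33.9]
```

```bash
python3 - <<'E'
import cv2,numpy as np
a=cv2.imread('pics/scene1.png')[120:240,190:350];b=cv2.imread('pics/side1.png')[120:240,200:360]
cv2.imwrite('pics/crop1.png',np.hstack([cv2.resize(a,(400,300),interpolation=cv2.INTER_CUBIC),cv2.resize(b,(400,300),interpolation=cv2.INTER_CUBIC)]))
E
```

```text
(no output)
```

View pics/crop1.png

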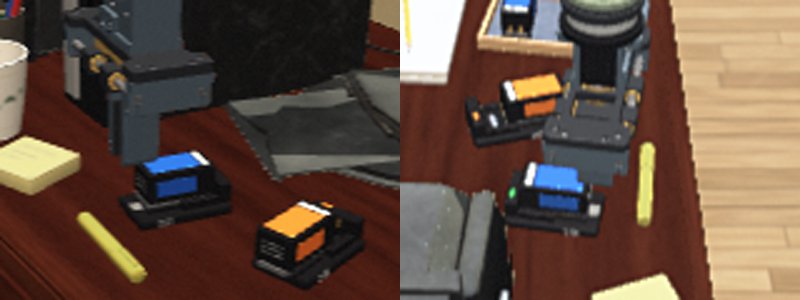

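The battery hasn't moved; the fingers, at about (130,155) in the left crop, slipped off its rear end. I'll regrip at 60 N with a full second to settle, then pull in small observed steps.

```bash

python3 -m pendant '[{"xyz":[0,0,0],"roll":0,"jaw":0.2},{"xyz":[0,0,0],"roll":0,"jaw":0.2},{"xyz":[0,0,0],"roll":0,"jaw":0.2},{"xyz":[0,0,0],"roll":0,"jaw":0.2},{"xyz":[0,0.008,0],"roll":0,"jaw":0.2},{"xyz":[0,0.025,0.0],"roll":0,"jaw":0.2},{"xyz":[0,0.042,0.0],"roll":0,"jaw":0.2},{"xyz":[0,0.042,0.0015],"roll":0,"jaw":0.2}]' 60
python3 -m pendant '[{"xyz":[0,0,0],"roll":0,"jaw":0.8},{"xyz":[0,0,0],"roll":0,"jaw":0.8},{"xyz":[0,0,0],"roll":0,"jaw":0.8},{"xyz":[0,0,0],"roll":0,"jaw":0.8},{"xyz":[0,0,0],"roll":0,"jaw":0.8},{"xyz":[0,0,0],"roll":0,"jaw":0.8},{"xyz":[0,0,0],"roll":0,"jaw":0.8},{"xyz":[0,0,0],"roll":0,"jaw":0.8}]' 60
python3 -c "
from workcell import env
s=env.state();print(s['force'],s['torque'],s['gripper_width'])"
```

```text
time_s: 7.35
ee_pos: [473.3, 37.7, 22.4]
ee_rot: [179.9, -0.0, 79.7]
force: [-0.4, -0.5, 0.1]
gripper_width: 72.9
time_s: 8.35
ee_pos: [471.1, 38.0, 22.4]
ee_rot: [-180.0, -0.0, 79.7]
force: [-0.0, 0.1, 0.4]
gripper_width: 18.2
[-0.02482655  0.06039685  0.40294725] [ 0.01471037 -0.06123554  0.00024108] 18.15780149718071
```

Closing to 18 mm means nothing is between the pads, so I need to look.

```bash
python3 - <<'E'
from h import *
o=[]
for n,(y,x) in(('scene',(120,190)),('side',(110,200))):
    p,d=env.grab_frame(n);cv2.imwrite(f'pics/{n}2.png',p);np.save(f'pics/{n}2.npy',d)
    o.append(cv2.resize(p[y:y+120,x:x+160],(400,300),interpolation=cv2.INTER_CUBIC))
cv2.imwrite('pics/crop2.png',np.hstack(o))
E
```

```text
(no output)
```

View pics/crop2.png

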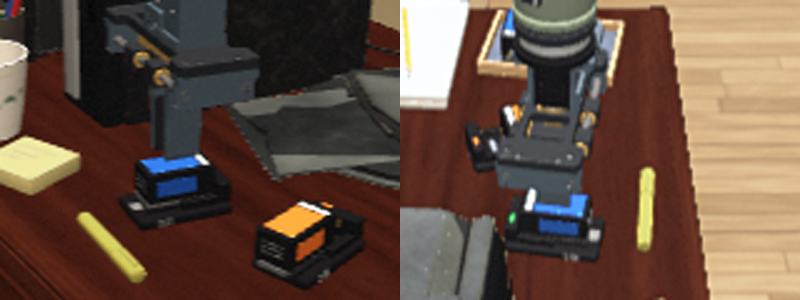

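```bash
python3 - <<'E'
from h import *
np.set_printoptions(precision=0,suppress=True)
st=env.state();print(st['ee_pos'])
for n in('scene','side'):
    p=cv2.imread(f'pics/{n}2.png');P=cloud(n,np.load(f'pics/{n}2.npy'),c2w(n))
    M=K(n)['camera_matrix'];Ti=np.linalg.inv(c2w(n));c=Ti@np.r_[st['ee_pos'],1]
    print(n,'tcp px',M[0,0]*c[0]/-c[2]+M[0,2],M[1,1]*c[1]/c[2]+M[1,2])
    cols=[(190+int(x/2.5)) for x in(170,180,190)] if n=='scene' else [200+int(x/2.5) for x in(520,)]
    if n=='side': cols=[200+int(x/2.5)-160 for x in(520,540,560)]
    rows=range(165,195,2) if n=='scene' else range(170,196,2)
    for u in cols: print(u,[ (r,P[r,u].round(0).tolist()) for r in rows])
E
```

```text
[471.  38.  22.]
scene tcp px 259.12126254909737 195.51442355580153
258 [(165, [454.0, 21.0, 113.0]), (167, [453.0, 19.0, 109.0]), (169, [453.0, 20.0, 103.0]), (171, [452.0, 18.0, 99.0]), (173, [454.0, 21.0, 93.0]), (175, [454.0, 20.0, 88.0]), (177, [454.0, 20.0, 83.0]), (179, [458.0, 25.0, 75.0]), (181, [456.0, 23.0, 71.0]), (183, [458.0, 24.0, 65.0]), (185, [465.0, 36.0, 53.0]), (187, [460.0, 27.0, 53.0]), (189, [455.0, 20.0, 52.0]), (191, [455.0, 20.0, 46.0]), (193, [456.0, 21.0, 41.0])]
262 [(165, [464.0, 19.0, 111.0]), (167, [464.0, 19.0, 107.0]), (169, [463.0, 18.0, 102.0]), (171, [465.0, 20.0, 96.0]), (173, [465.0, 20.0, 90.0]), (175, [464.0, 19.0, 86.0]), (177, [464.0, 18.0, 81.0]), (179, [465.0, 19.0, 76.0]), (181, [465.0, 18.0, 71.0]), (183, [467.0, 21.0, 64.0]), (185, [472.0, 29.0, 54.0]), (187, [469.0, 23.0, 52.0]), (189, [465.0, 18.0, 50.0]), (191, [467.0, 20.0, 44.0]), (193, [466.0, 18.0, 39.0])]
266 [(165, [472.0, 15.0, 111.0]), (167, [472.0, 15.0, 106.0]), (169, [475.0, 18.0, 99.0]), (171, [473.0, 15.0, 96.0]), (173, [472.0, 14.0, 91.0]), (175, [475.0, 17.0, 84.0]), (
[... 758 characters left out ...]
[481.0, 126.0, 182.0]), (176, [481.0, 127.0, 177.0]), (178, [482.0, 127.0, 171.0]), (180, [482.0, 121.0, 160.0]), (182, [482.0, 119.0, 152.0]), (184, [482.0, 118.0, 146.0]), (186, [484.0, 56.0, 82.0]), (188, [484.0, 53.0, 73.0]), (190, [484.0, 55.0, 68.0]), (192, [484.0, 45.0, 52.0]), (194, [484.0, 55.0, 54.0])]
264 [(170, [464.0, 114.0, 183.0]), (172, [464.0, 121.0, 183.0]), (174, [464.0, 127.0, 183.0]), (176, [464.0, 132.0, 181.0]), (178, [464.0, 132.0, 175.0]), (180, [464.0, 127.0, 165.0]), (182, [464.0, 122.0, 155.0]), (184, [464.0, 125.0, 151.0]), (186, [464.0, 122.0, 143.0]), (188, [464.0, 60.0, 79.0]), (190, [464.0, 59.0, 72.0]), (192, [464.0, 57.0, 63.0]), (194, [464.0, 56.0, 55.0])]
```

```bash
python3 - <<'E'
from h import *
np.set_printoptions(precision=0,suppress=True)
st=env.state();p,d=env.grab_frame('wrist');cv2.imwrite('pics/w3.png',p);P=cloud('wrist',d,c2w('wrist',st))
for (r,c) in((40,100),(60,400),(100,60),(100,450)): print('world',r,c,P[r,c],p[r,c])
for f,(im,dd) in(('now',(p,d)),('w1',(None,np.load('pics/w1.npz')['d'])),('w2',(None,np.load('pics/w2.npz')['d']))):
    Q=cloud('wrist',dd,K('wrist')['hand_eye']);m=np.isfinite(Q[...,0])&(abs(Q[...,0])<70)&(abs(Q[...,1])<25)&(Q[...,2]<8)
    print(f,m.sum(),'max tool z of things near axis',np.percentile(Q[m][:,2],[90,99,100]) if m.sum() else '')
# FK sanity: same q1.. compare scene depth of gripper earlier
print(st['qpos'],st['ee_pos'])
E
```

```text
world 40 100 [324. -54.  -2.] [ 36  59 112]
world 60 400 [379. 154.  19.] [157 216 222]
world 100 60 [359. -98.  -1.] [ 30  46 102]
world 100 450 [411. 188.  18.] [157 217 222]
now 12480 max tool z of things near axis [-30. -28.   8.]
w1 16838 max tool z of things near axis [-68. -43. -38.]
w2 16814 max tool z of things near axis [-67. -43. -39.]
[  3.  18. 115.   0.  47. -77.] [471.  38.  22.]
```

View pics/w3.png

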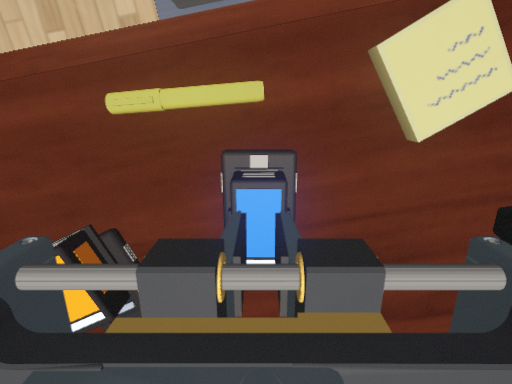

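The wrist view shows the blue battery between the fingers at (260,225), well centred sideways but below the tips. The wrist depth puts the real tips about 38 mm short of the reported TCP, and the scene and side depths agree with that. I'll use the measured tip offset: open, go down 35 mm and grip again.

```bash

python3 -m pendant '[{"xyz":[0,0,0],"roll":0,"jaw":0.2},{"xyz":[0,0,0],"roll":0,"jaw":0.2},{"xyz":[0,0,0],"roll":0,"jaw":0.2},{"xyz":[0,0,0],"roll":0,"jaw":0.2},{"xyz":[0,0,0],"roll":0,"jaw":0.2},{"xyz":[0,0,0.012],"roll":0,"jaw":0.2},{"xyz":[0,0,0.024],"roll":0,"jaw":0.2},{"xyz":[0,0,0.035],"roll":0,"jaw":0.2}]' 60
python3 -m pendant '[{"xyz":[0,0,0],"roll":0,"jaw":0.8},{"xyz":[0,0,0],"roll":0,"jaw":0.8},{"xyz":[0,0,0],"roll":0,"jaw":0.8},{"xyz":[0,0,0],"roll":0,"jaw":0.8},{"xyz":[0,0,0],"roll":0,"jaw":0.8},{"xyz":[0,0,0],"roll":0,"jaw":0.8},{"xyz":[0,0,0],"roll":0,"jaw":0.8},{"xyz":[0,0,0],"roll":0,"jaw":0.8}]' 60
python3 - <<'E'
from h import *
np.set_printoptions(precision=1,suppress=True)
p,d=env.grab_frame('scene');cv2.imwrite('pics/scene3.png',p);P=cloud('scene',d,c2w('scene'))
for u in(258,262,266): print(u,[(r,P[r,u].round(0).tolist()) for r in range(177,205,2)])
E
```

```text
time_s: 9.5
ee_pos: [470.6, 37.9, -13.8]
ee_rot: [-179.9, 0.0, 79.7]
force: [-0.1, -0.2, 0.5]
gripper_width: 73.0
time_s: 10.5
ee_pos: [471.3, 37.7, -12.2]
ee_rot: [180.0, 0.0, 79.7]
force: [-1.4, -3.4, 4.7]
gripper_width: 37.7
258 [(177, [449.0, 12.0, 87.0]), (179, [450.0, 14.0, 81.0]), (181, [450.0, 13.0, 77.0]), (183, [449.0, 12.0, 72.0]), (185, [450.0, 14.0, 66.0]), (187, [451.0, 14.0, 60.0]), (189, [450.0, 13.0, 56.0]), (191, [449.0, 12.0, 52.0]), (193, [449.0, 11.0, 47.0]), (195, [450.0, 12.0, 41.0]), (197, [450.0, 12.0, 36.0]), (199, [457.0, 22.0, 24.0]), (201, [458.0, 24.0, 17.0]), (203, [456.0, 20.0, 14.0])]
262 [(177, [426.0, -36.0, 111.0]), (179, [426.0, -35.0, 106.0]), (181, [456.0, 7.0, 78.0]), (183, [459.0, 10.0, 70.0]), (185, [458.0, 9.0, 66.0]), (187, [460.0, 12.0, 59.0]), (189, [459.0, 9.0, 56.0]), (191, [459.0, 10.0, 50.0]), (193, [458.0, 8.0, 46.0]), (195, [461.0, 11.0, 38.0]), (197, [461.0, 11.0, 33.0]), (199, [466.0, 19.0, 23.0]), (201, [468.0, 20.0, 16.0]), (203, [466.0, 18.0, 13.0])]
266 [(177, [434.0, -39.0, 111.0]), (179, [466.0, 5.0, 81.0]), (181, [469.0, 9.0, 74.0]), (183, [469.0, 8.0, 69.0]), (185, [468.0, 7.0, 65.0]), (187, [469.0, 8.0, 59.0]), (189, [470.0, 9.0, 53.0]), (191, [470.0, 8.0, 48.0]), (193, [472.0, 11.0, 41.0]), (195, [471.0, 9.0, 36.0]), (197, [472.0, 10.0, 31.0]), (199, [477.0, 17.0, 21.0]), (201, [473.0, 11.0, 19.0]), (203, [473.0, 11.0, 14.0])]
```

```bash

python3 -m pendant '[{"xyz":[0,-0.003,0],"roll":0,"jaw":0.8},{"xyz":[0,-0.006,0],"roll":0,"jaw":0.8},{"xyz":[0,-0.010,0],"roll":0,"jaw":0.8},{"xyz":[0,-0.016,0],"roll":0,"jaw":0.8},{"xyz":[0,-0.023,0],"roll":0,"jaw":0.8},{"xyz":[0,-0.031,0],"roll":0,"jaw":0.8},{"xyz":[0,-0.038,0],"roll":0,"jaw":0.8},{"xyz":[0,-0.042,0],"roll":0,"jaw":0.8}]'
python3 - <<'E'
from h import *
np.set_printoptions(precision=1,suppress=True)
st=env.state();print(st['force'],st['ee_pos'])
for n in('side','scene'):
    p,d=env.grab_frame(n);P=cloud(n,d,c2w(n));cv2.imwrite(f'pics/{n}4.png',p)
    for m,s,c in comps(mask(p,'blue'),5):
        q=P[m];q=q[np.isfinite(q[:,0])]
        if len(q) and 0<q[:,2].mean()<80: print(n,s,q.mean(0))
E
```

```text
time_s: 11.55
ee_pos: [463.6, 40.0, -8.6]
ee_rot: [176.3, -0.2, 80.1]
force: [59.0, -39.1, -41.0]
gripper_width: 37.8
[ 59.  -39.1 -41. ] [463.6  40.   -8.6]
side [242 114  12  11  88] [ 514.8 -307.3   43. ]
side [256 198   2   5   9] [482.9  56.1  35.3]
scene [245 183   8   6  36] [445.   44.6  53.5]
scene [266 184   3   2   5] [479.1  18.9  57.6]
scene [251 193   2   6  12] [439.9  24.6  36.7]
scene [372 244  32  18 282] [ 517.7 -311.1   44.9]
scene [371 255  18  17 133] [ 499.6 -310.8   28.1]
```

It's stuck: the tool lags the command by 34 mm with about 80 N at the wrist. I'll back off at once, then look.

```bash

python3 -m pendant '[{"xyz":[0,0.02,0],"roll":0,"jaw":0.8},{"xyz":[0,0.036,0],"roll":0,"jaw":0.8},{"xyz":[0,0.038,0],"roll":0,"jaw":0.8},{"xyz":[0,0.038,0],"roll":0,"jaw":0.8},{"xyz":[0,0.038,0],"roll":0,"jaw":0.8},{"xyz":[0,0.038,0],"roll":0,"jaw":0.8},{"xyz":[0,0.038,0],"roll":0,"jaw":0.8},{"xyz":[0,0.038,0],"roll":0,"jaw":0.8}]'
python3 - <<'E'
from h import *
np.set_printoptions(precision=1,suppress=True)
st=env.state();print(st['force'],st['torque'],st['ee_pos'],st['ee_rot'])
w,d=env.grab_frame('wrist');cv2.imwrite('pics/w4.png',w);np.savez('pics/w4.npz',d=d,T=c2w('wrist',st))
a=cv2.imread('pics/side4.png')[100:240,190:340];b=cv2.imread('pics/scene4.png')[120:240,190:320]
cv2.imwrite('pics/crop4.png',np.hstack([cv2.resize(a,(400,373),interpolation=cv2.INTER_CUBIC),cv2.resize(b,(404,373),interpolation=cv2.INTER_CUBIC)])[:, :800])
E
```

```text
time_s: 12.65
ee_pos: [462.4, 39.3, -10.3]
ee_rot: [-179.5, 0.0, 79.6]
force: [-16.2, -0.8, 34.7]
gripper_width: 37.6
[-16.2  -0.8  34.7] [ 0.   2.3 -0.2] [462.4  39.3 -10.3] [-179.5    0.    79.6]
```

View pics/crop4.png

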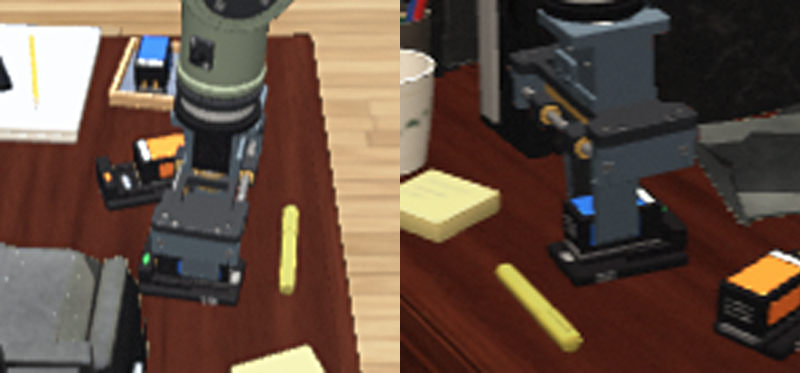

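The crops show the fingers around battery_a with the battery still in the charger. I'll use the wrist image to measure whether the battery moved or the pads slid.

```bash
python3 - <<'E'
from h import *
np.set_printoptions(precision=1,suppress=True)
def uv(X,yaw=-10.5):
    a=np.radians(yaw);X=np.atleast_2d(X)-np.array([471.2,37.5]);return np.c_[X@[np.cos(a),np.sin(a)],X@[-np.sin(a),np.cos(a)]]
for t in('w2','w4'):
    f=np.load(f'pics/{t}.npz');p=cv2.imread(f'pics/{t}.png');T=f['T'];P=cloud('wrist',f['d'],T)
    q=P.reshape(-1,3);q=q[np.isfinite(q[:,0])]
    c=uv(q[:,:2]);k=(abs(c[:,1])<14)&(abs(c[:,0])<65)
    z=q[k][:,2];s=c[k][:,0]
    print(t,[(b,np.round(np.median(z[(s>=b)&(s<b+2)]),0)) for b in range(-56,-10,2) if ((s>=b)&(s<b+2)).sum()>2])
    m=mask(p,'blue')>0;g=P[m];g=g[np.isfinite(g[:,0])&(g[:,2]>47)&(g[:,2]<60)&(g[:,0]<560)&(g[:,1]>-50)];cc=uv(g[:,:2]);print('label s min',cc[:,0].min(),np.percentile(cc[:,0],[2,98]),'lat',np.percentile(cc[:,1],[2,98]))
w=cv2.imread('pics/w4.png');cv2.imwrite('pics/w4c.png',cv2.resize(w[100:300,150:370],(660,600),interpolation=cv2.INTER_CUBIC))
E
```

```text
w2 [(-56, np.float64(-0.0)), (-54, np.float64(0.0)), (-52, np.float64(-0.0)), (-50, np.float64(8.0)), (-48, np.float64(11.0)), (-46, np.float64(12.0)), (-44, np.float64(12.0)), (-42, np.float64(12.0)), (-40, np.float64(12.0)), (-38, np.float64(12.0)), (-36, np.float64(51.0)), (-34, np.float64(52.0)), (-32, np.float64(52.0)), (-30, np.float64(52.0)), (-28, np.float64(53.0)), (-26, np.float64(53.0)), (-24, np.float64(52.0)), (-22, np.float64(52.0)), (-20, np.float64(52.0)), (-18, np.float64(52.0)), (-16, np.float64(52.0)), (-14, np.float64(52.0)), (-12, np.float64(53.0))]
label s min -29.87030733756293 [-28.9  18.8] lat [-13.5  15.1]
w4 [(-56, np.float64(-0.0)), (-54, np.float64(-0.0)), (-52, np.float64(-0.0)), (-50, np.float64(5.0)), (-48, np.float64(11.0)), (-46, np.float64(12.0)), (-44, np.float64(122.0)), (-42, np.float64(124.0)), (-40, np.float64(126.0)), (-38, np.float64(45.0)), (-36, np.float64(150.0)), (-34, np.float64(145.0)), (-32, np.float64(53.0)), (-30, np.float64(52.0)), (-28, np.float64(52.0)), (-26, np.float64(52.0)), (-24, np.float64(52.0)), (-22, np.float64(52.0)), (-20, np.float64(52.0)), (-18, np.float64(52.0)), (-16, np.float64(52.0)), (-14, np.float64(52.0)), (-12, np.float64(52.0))]
label s min -31.53005568740873 [-30.6  18.2] lat [-13.   15.8]
```

View pics/w4c.png

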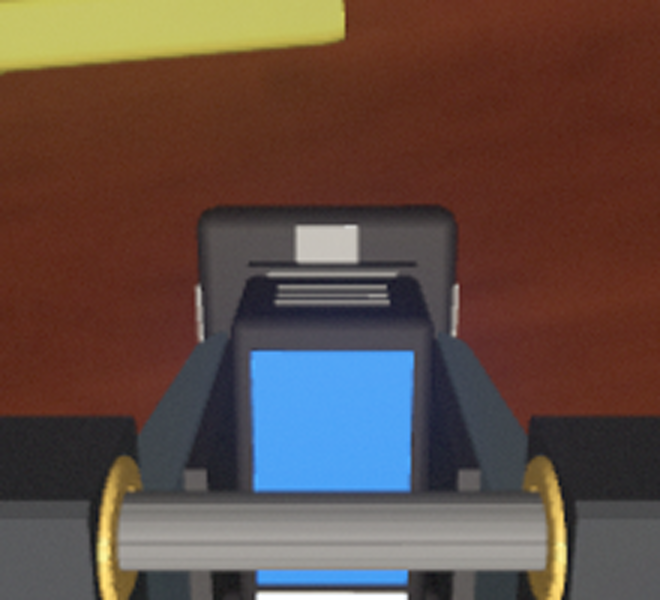

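The label's rear edge moved only about 1.6 mm, so the pads slid about 8 mm along a jammed battery, with large sideways and vertical loads. I'll regrip 3 mm lower with the stress released, then pull gently and watch the forces.

```bash

python3 -m pendant '[{"xyz":[0,0.002,0],"roll":0,"jaw":0.4},{"xyz":[0,0.002,0],"roll":0,"jaw":0.4},{"xyz":[0,0.002,0.0015],"roll":0,"jaw":0.4},{"xyz":[0,0.002,0.003],"roll":0,"jaw":0.4},{"xyz":[0,0.002,0.003],"roll":0,"jaw":0.8},{"xyz":[0,0.002,0.003],"roll":0,"jaw":0.8},{"xyz":[0,0.002,0.003],"roll":0,"jaw":0.8},{"xyz":[0,0.002,0.003],"roll":0,"jaw":0.8}]' 60
python3 -m pendant '[{"xyz":[0,-0.001,0],"roll":0,"jaw":0.8},{"xyz":[0,-0.002,0],"roll":0,"jaw":0.8},{"xyz":[0,-0.003,0],"roll":0,"jaw":0.8},{"xyz":[0,-0.004,0],"roll":0,"jaw":0.8},{"xyz":[0,-0.005,0],"roll":0,"jaw":0.8},{"xyz":[0,-0.006,0],"roll":0,"jaw":0.8},{"xyz":[0,-0.006,0],"roll":0,"jaw":0.8},{"xyz":[0,-0.006,0],"roll":0,"jaw":0.8}]'
python3 -c "
from workcell import env
s=env.state();print(s['force'],s['torque'],s['ee_pos'])"
```

```text
time_s: 13.7
ee_pos: [469.1, 38.1, -15.7]
ee_rot: [-180.0, 0.0, 79.7]
force: [1.1, -0.7, -2.2]
gripper_width: 38.2
time_s: 14.7
ee_pos: [468.4, 38.3, -14.9]
ee_rot: [179.4, -0.0, 79.8]
force: [9.6, -7.9, -8.3]
gripper_width: 37.5
[ 9.59781853 -7.85617102 -8.28317972] [-1.45217249 -1.69853152 -0.10157198] [468.42327603  38.32384589 -14.92416955]
```

Forces show about 2 N/mm along the rail, with side and lift loads from the arm's compliance. The next pull compensates for those.

```bash

python3 -m pendant '[{"xyz":[-0.0006,-0.001,0.0005],"roll":0,"jaw":0.8},{"xyz":[-0.0009,-0.0025,0.0008],"roll":0,"jaw":0.8},{"xyz":[-0.0012,-0.004,0.001],"roll":0,"jaw":0.8},{"xyz":[-0.0014,-0.0055,0.0012],"roll":0,"jaw":0.8},{"xyz":[-0.0016,-0.007,0.0013],"roll":0,"jaw":0.8},{"xyz":[-0.0018,-0.0085,0.0014],"roll":0,"jaw":0.8},{"xyz":[-0.0018,-0.0098,0.0014],"roll":0,"jaw":0.8},{"xyz":[-0.0018,-0.0098,0.0014],"roll":0,"jaw":0.8}]'
python3 -c "
from workcell import env
s=env.state();print(s['force'],s['torque'],s['ee_pos'])"
```

```text
time_s: 15.7
ee_pos: [468.9, 38.4, -15.0]
ee_rot: [178.3, -0.2, 79.8]
force: [28.1, -9.0, -19.6]
gripper_width: 37.7
[ 28.11236254  -8.97978362 -19.63823219] [-1.85360287 -3.90918829 -0.16409429] [468.9277833   38.37484347 -14.95524291]
```

```bash

python3 -m pendant '[{"xyz":[0,0,0.001],"roll":0,"jaw":0.8},{"xyz":[0,0,0.0025],"roll":0,"jaw":0.8},{"xyz":[0,0,0.004],"roll":0,"jaw":0.8},{"xyz":[-0.0002,-0.001,0.0055],"roll":0,"jaw":0.8},{"xyz":[-0.0004,-0.002,0.007],"roll":0,"jaw":0.8},{"xyz":[-0.0005,-0.003,0.007],"roll":0,"jaw":0.8},{"xyz":[-0.0007,-0.004,0.007],"roll":0,"jaw":0.8},{"xyz":[-0.0007,-0.004,0.007],"roll":0,"jaw":0.8}]'
python3 -c "
from workcell import env
s=env.state();print(s['force'],s['torque'],s['ee_pos'])"
```

```text
time_s: 16.7
ee_pos: [469.5, 38.4, -15.4]
ee_rot: [177.7, -0.4, 79.8]
force: [18.6, -11.5, 34.8]
gripper_width: 38.1
[ 18.58228647 -11.5291605   34.8416961 ] [-2.30387546 -2.45885483 -0.18962751] [469.52112557  38.41172453 -15.41845913]
```

```bash

python3 -m pendant '[{"xyz":[-0.0003,0,-0.001],"roll":0,"jaw":0.8},{"xyz":[-0.0006,0,-0.002],"roll":0,"jaw":0.8},{"xyz":[-0.0009,0,-0.003],"roll":0,"jaw":0.8},{"xyz":[-0.001,0,-0.004],"roll":0,"jaw":0.8},{"xyz":[-0.001,0,-0.0043],"roll":0,"jaw":0.8},{"xyz":[-0.0011,-0.001,-0.0043],"roll":0,"jaw":0.8},{"xyz":[-0.0012,-0.002,-0.0043],"roll":0,"jaw":0.8},{"xyz":[-0.0012,-0.002,-0.0043],"roll":0,"jaw":0.8}]'
python3 -c "
from workcell import env
s=env.state();print(s['force'],s['torque'],s['ee_pos'])"
```

```text
time_s: 17.7
ee_pos: [469.4, 38.4, -15.2]
ee_rot: [177.6, -0.5, 79.8]
force: [34.6, -7.4, -12.1]
gripper_width: 37.6
[ 34.57074275  -7.39085679 -12.10397714] [-1.47626568 -4.99642746 -0.09761478] [469.38731689  38.41518609 -15.20202585]
```

```bash

python3 -m pendant '[{"xyz":[-0.0002,-0.001,0.0005],"roll":0,"jaw":0.8},{"xyz":[-0.0004,-0.002,0.001],"roll":0,"jaw":0.8},{"xyz":[-0.0006,-0.003,0.0015],"roll":0,"jaw":0.8},{"xyz":[-0.0008,-0.004,0.002],"roll":0,"jaw":0.8},{"xyz":[-0.0009,-0.005,0.002],"roll":0,"jaw":0.8},{"xyz":[-0.001,-0.006,0.002],"roll":0,"jaw":0.8},{"xyz":[-0.0011,-0.007,0.002],"roll":0,"jaw":0.8},{"xyz":[-0.0011,-0.007,0.002],"roll":0,"jaw":0.8}]'
python3 - <<'E'
from h import *
np.set_printoptions(precision=1,suppress=True)
st=env.state();print(st['force'],st['torque'],st['ee_pos'],st['ee_rot'],st['gripper_width'])
w,d=env.grab_frame('wrist');cv2.imwrite('pics/w5.png',w);T=c2w('wrist',st);np.savez('pics/w5.npz',d=d,T=T);P=cloud('wrist',d,T)
def uv(X,yaw=-10.5):
    a=np.radians(yaw);X=np.atleast_2d(X)-np.array([471.2,37.5]);return np.c_[X@[np.cos(a),np.sin(a)],X@[-np.sin(a),np.cos(a)]]
g=P[mask(w,'blue')>0];g=g[np.isfinite(g[:,0])&(g[:,2]>40)&(g[:,2]<65)&(g[:,1]>-50)];c=uv(g[:,:2]);k=abs(c[:,0])<60;c=c[k];g=g[k]
print('label',np.percentile(c[:,0],[1,50]))
A=np.c_[c,np.ones(len(c))];print('top plane slope',np.linalg.lstsq(A,g[:,2],rcond=None)[0])
q=P.reshape(-1,3);q=q[np.isfinite(q[:,0])];e=uv(q[:,:2]);k=(abs(e[:,1])<20)&(q[:,2]>8)&(q[:,2]<14);print('plate rear',np.percentile(e[k][:,0],1))
E
```

```text
time_s: 18.7
ee_pos: [469.6, 38.5, -15.1]
ee_rot: [176.8, -0.6, 79.8]
force: [43.5, -8.8, -11.2]
gripper_width: 37.7
[ 43.5  -8.8 -11.2] [-2.1 -6.4 -0.3] [469.6  38.5 -15.1] [176.8  -0.6  79.8] 37.66937411432266
label [-32.8 -17.9]
top plane slope [ 0.  0. 53.]
plate rear -99.26647669659486
```

Still holding at 44 N: pulling at pad height presses the battery up against the rail lips, and that friction adds to the catch. The side loads are now balanced, so I'll increase the straight pull, staying well below the limits.

```bash

python3 -m pendant '[{"xyz":[-0.0001,-0.001,0],"roll":0,"jaw":0.8},{"xyz":[-0.0003,-0.002,0.0005],"roll":0,"jaw":0.8},{"xyz":[-0.0004,-0.003,0.001],"roll":0,"jaw":0.8},{"xyz":[-0.0005,-0.004,0.001],"roll":0,"jaw":0.8},{"xyz":[-0.0006,-0.005,0.0015],"roll":0,"jaw":0.8},{"xyz":[-0.0008,-0.006,0.0015],"roll":0,"jaw":0.8},{"xyz":[-0.0009,-0.007,0.0015],"roll":0,"jaw":0.8},{"xyz":[-0.0009,-0.007,0.0015],"roll":0,"jaw":0.8}]'
python3 -c "
from workcell import env
s=env.state();print(s['force'],s['torque'],s['ee_pos'])"
```

```text
time_s: 19.75
ee_pos: [469.5, 38.6, -15.0]
ee_rot: [176.1, -0.7, 79.8]
force: [53.0, -12.9, -11.8]
gripper_width: 37.9
[ 52.96490595 -12.88543058 -11.75806644] [-2.75386816 -8.0473851  -0.43616935] [469.54968058  38.63480593 -15.02926401]
```

Over 50 N straight back doesn't move it. The compliant wrist tilts 4°, which wedges the battery in the rails. I'll relax, then grip the rear part behind the rails (x < -2), where the fingers can go about 7 mm lower, and let the arm's natural lift act at the rear end.

```bash

python3 -m pendant '[{"xyz":[0.002,0.012,-0.0025],"roll":0,"jaw":0.8},{"xyz":[0.004,0.024,-0.005],"roll":0,"jaw":0.8},{"xyz":[0.0057,0.0358,-0.0076],"roll":0,"jaw":0.8},{"xyz":[0.0057,0.0358,-0.0076],"roll":0,"jaw":0.4},{"xyz":[0.0057,0.0358,-0.0076],"roll":0,"jaw":0.4},{"xyz":[0.0057,0.0358,-0.0076],"roll":0,"jaw":0.4},{"xyz":[0.0057,0.027,-0.0076],"roll":0,"jaw":0.4},{"xyz":[0.0057,0.018,-0.0076],"roll":0,"jaw":0.4}]' 50
python3 -m pendant '[{"xyz":[0,0,0],"roll":0,"jaw":0.4},{"xyz":[0,0,0.002],"roll":0,"jaw":0.4},{"xyz":[0,0,0.004],"roll":0,"jaw":0.4},{"xyz":[0,0,0.0065],"roll":0,"jaw":0.4},{"xyz":[0,0,0.0065],"roll":0,"jaw":0.4},{"xyz":[0,0,0.0065],"roll":0,"jaw":0.4},{"xyz":[0,0,0.0065],"roll":0,"jaw":0.4},{"xyz":[0,0,0.0065],"roll":0,"jaw":0.4}]'
python3 - <<'E'
from h import *
np.set_printoptions(precision=1,suppress=True)
st=env.state();print(st['force'],st['ee_pos'],st['gripper_width'])
w,d=env.grab_frame('wrist');cv2.imwrite('pics/w6.png',w);T=c2w('wrist',st);P=cloud('wrist',d,T)
def uv(X,yaw=-10.5):
    a=np.radians(yaw);X=np.atleast_2d(X)-np.array([471.2,37.5]);return np.c_[X@[np.cos(a),np.sin(a)],X@[-np.sin(a),np.cos(a)]]
g=P[mask(w,'blue')>0];g=g[np.isfinite(g[:,0])&(g[:,2]>40)&(g[:,2]<65)&(g[:,1]>-50)];c=uv(g[:,:2]);k=abs(c[:,0])<60;c=c[k]
print('label',np.percentile(c[:,0],[1,2,50]),'lat',np.percentile(c[:,1],[2,98]), 'tcp',uv(st['ee_pos'][:2]))
E
```

```text
time_s: 20.75
ee_pos: [450.5, 41.6, -15.8]
ee_rot: [-179.9, 0.0, 79.7]
force: [-0.5, -0.2, 0.3]
gripper_width: 55.0
time_s: 21.75
ee_pos: [451.7, 41.5, -22.0]
ee_rot: [180.0, -0.0, 79.7]
force: [-0.1, -0.1, -0.7]
gripper_width: 54.8
[-0.1 -0.1 -0.7] [451.7  41.5 -22. ] 54.81513004158418
label [-36.  -35.6 -21.5] lat [-13.3  15.6] tcp [[-19.9   0.4]]
```

The label shows battery_a is now 6 to 7 mm back from home, so it's past the catch edge and was creeping while jammed. I'll close on the rear part and pull.

```bash

python3 -m pendant '[{"xyz":[0,0,0],"roll":0,"jaw":0.8},{"xyz":[0,0,0],"roll":0,"jaw":0.8},{"xyz":[0,0,0],"roll":0,"jaw":0.8},{"xyz":[0,0,0],"roll":0,"jaw":0.8},{"xyz":[-0.0003,-0.003,0],"roll":0,"jaw":0.8},{"xyz":[-0.0006,-0.006,0],"roll":0,"jaw":0.8},{"xyz":[-0.001,-0.009,0],"roll":0,"jaw":0.8},{"xyz":[-0.0013,-0.012,0],"roll":0,"jaw":0.8}]' 55
python3 -c "
from workcell import env
s=env.state();print(s['force'],s['torque'],s['ee_pos'],s['ee_rot'])"
```

```text
time_s: 22.8
ee_pos: [452.3, 41.4, -21.7]
ee_rot: [178.6, -0.2, 79.8]
force: [29.6, -9.7, -32.6]
gripper_width: 37.6
[ 29.55810686  -9.70503236 -32.62892186] [-1.7871408  -3.91811234 -0.35054165] [452.28658852  41.42705348 -21.71999555] [178.64587512  -0.18308682  79.77876168]
```

```bash

python3 -m pendant '[{"xyz":[0,0,0.001],"roll":0,"jaw":0.8},{"xyz":[-0.0001,-0.001,0.002],"roll":0,"jaw":0.8},{"xyz":[-0.0003,-0.003,0.003],"roll":0,"jaw":0.8},{"xyz":[-0.0005,-0.005,0.0035],"roll":0,"jaw":0.8},{"xyz":[-0.0007,-0.007,0.004],"roll":0,"jaw":0.8},{"xyz":[-0.0009,-0.009,0.004],"roll":0,"jaw":0.8},{"xyz":[-0.001,-0.010,0.0045],"roll":0,"jaw":0.8},{"xyz":[-0.001,-0.010,0.0045],"roll":0,"jaw":0.8}]'
python3 - <<'E'
from h import *
np.set_printoptions(precision=1,suppress=True)
st=env.state();print(st['force'],st['torque'],st['ee_pos'],st['ee_rot'],st['gripper_width'])
w,d=env.grab_frame('wrist');cv2.imwrite('pics/w7.png',w);T=c2w('wrist',st);P=cloud('wrist',d,T)
def uv(X,yaw=-10.5):
    a=np.radians(yaw);X=np.atleast_2d(X)-np.array([471.2,37.5]);return np.c_[X@[np.cos(a),np.sin(a)],X@[-np.sin(a),np.cos(a)]]
g=P[mask(w,'blue')>0];g=g[np.isfinite(g[:,0])&(g[:,2]>40)&(g[:,2]<70)&(g[:,1]>-50)];c=uv(g[:,:2]);k=abs(c[:,0])<70;c=c[k]
print('label',np.percentile(c[:,0],[1,2,50]),'lat',np.percentile(c[:,1],[2,98]))
E
```

```text
time_s: 23.8
ee_pos: [453.0, 41.5, -21.8]
ee_rot: [177.5, -0.4, 79.8]
force: [33.8, -16.0, -7.1]
gripper_width: 37.9
[ 33.8 -16.   -7.1] [-3.2 -4.8 -0.5] [453.   41.5 -21.8] [177.5  -0.4  79.8] 37.92278164408984
label [-36.6 -36.4  -5.4] lat [-13.1  15.8]
```

```bash

python3 -m pendant '[{"xyz":[-0.001,0,-0.001],"roll":1.5,"jaw":0.8},{"xyz":[-0.001,0,-0.001],"roll":-1.5,"jaw":0.8},{"xyz":[-0.001,-0.001,-0.001],"roll":1.5,"jaw":0.8},{"xyz":[-0.001,-0.001,-0.001],"roll":-1.5,"jaw":0.8},{"xyz":[-0.001,-0.002,-0.001],"roll":1.5,"jaw":0.8},{"xyz":[-0.001,-0.002,-0.001],"roll":-1.5,"jaw":0.8},{"xyz":[-0.001,-0.002,-0.001],"roll":0,"jaw":0.8},{"xyz":[-0.001,-0.002,-0.001],"roll":0,"jaw":0.8}]'
python3 - <<'E'
from h import *
np.set_printoptions(precision=2,suppress=True)
st=env.state();print(st['force'],st['torque'],st['ee_pos'],st['ee_rot'],st['gripper_width'])
w,d=env.grab_frame('wrist');cv2.imwrite('pics/w8.png',w);T=c2w('wrist',st);P=cloud('wrist',d,T)
def uv(X,yaw=-10.5):
    a=np.radians(yaw);X=np.atleast_2d(X)-np.array([471.2,37.5]);return np.c_[X@[np.cos(a),np.sin(a)],X@[-np.sin(a),np.cos(a)]]
M=mask(w,'blue')>0
g=P[M];g=g[np.isfinite(g[:,0])&(g[:,2]>40)&(g[:,2]<70)&(g[:,1]>-50)];c=uv(g[:,:2]);k=abs(c[:,0])<70;c=c[k]
print('label',np.percentile(c[:,0],[1,2,50]),'lat',np.percentile(c[:,1],[2,98]))
# precise rear edges on known planes, several pictures
for t in('w4','w6','w7','w8'):
    p=cv2.imread(f'pics/{t}.png');m=mask(p,'blue');ys,xs=np.where(m[:, 200:320]);print(t,'label top row',ys.min(), 'cols',xs[ys<ys.min()+3].min()+200,xs[ys<ys.min()+3].max()+200)
E
```

```text
time_s: 24.85
ee_pos: [435.4, 43.2, -22.2]
ee_rot: [179.1, -0.2, 79.7]
force: [3.8, 1.3, 18.0]
gripper_width: 37.8
[ 3.79  1.28 18.  ] [-0.21 -1.26  0.08] [435.4   43.18 -22.16] [179.09  -0.23  79.73] 37.820878527145986
label [-52.45 -52.13 -21.21] lat [-14.49  14.58]
w4 label top row 217 cols 234 287
w6 label top row 236 cols 231 288
w7 label top row 239 cols 232 289
w8 label top row 239 cols 232 289
```

The wiggle freed it: the battery is now about 23 mm from home. I'll finish pulling it clear, stopping short of the highlighter.

```bash

python3 -m pendant '[{"xyz":[0.0005,-0.001,-0.0012],"roll":1,"jaw":0.8},{"xyz":[0.001,-0.003,-0.0024],"roll":-1,"jaw":0.8},{"xyz":[0.0015,-0.005,-0.0028],"roll":1,"jaw":0.8},{"xyz":[0.002,-0.007,-0.003],"roll":-1,"jaw":0.8},{"xyz":[0.0025,-0.009,-0.003],"roll":0,"jaw":0.8},{"xyz":[0.003,-0.0105,-0.003],"roll":0,"jaw":0.8},{"xyz":[0.003,-0.0105,-0.003],"roll":0,"jaw":0.8},{"xyz":[0.003,-0.0105,-0.003],"roll":0,"jaw":0.8}]'
python3 - <<'E'
from h import *
np.set_printoptions(precision=2,suppress=True)
st=env.state();print(st['force'],st['torque'],st['ee_pos'],st['ee_rot'],st['gripper_width'])
w,d=env.grab_frame('wrist');cv2.imwrite('pics/w9.png',w);T=c2w('wrist',st);P=cloud('wrist',d,T)
def uv(X,yaw=-10.5):
    a=np.radians(yaw);X=np.atleast_2d(X)-np.array([471.2,37.5]);return np.c_[X@[np.cos(a),np.sin(a)],X@[-np.sin(a),np.cos(a)]]
M=mask(w,'blue')>0
g=P[M];g=g[np.isfinite(g[:,0])&(g[:,2]>40)&(g[:,2]<70)&(g[:,1]>-50)];c=uv(g[:,:2]);k=abs(c[:,0])<90;c=c[k]
print('label',np.percentile(c[:,0],[1,2,50]),'lat',np.percentile(c[:,1],[2,98]),'tcp',uv(st['ee_pos'][:2]))
E
```

```text
time_s: 25.9
ee_pos: [420.4, 47.5, -21.7]
ee_rot: [179.7, -0.1, 79.7]
force: [4.1, -1.0, 7.8]
gripper_width: 37.6
[ 4.13 -0.99  7.77] [-0.21 -1.12 -0.01] [420.36  47.52 -21.68] [179.68  -0.08  79.71] 37.6002886711129
label [-67.23 -66.97 -35.96] lat [-12.78  16.25] tcp [[-51.82   0.58]]
```

```bash

python3 -m pendant '[{"xyz":[0,-0.002,0],"roll":0,"jaw":0.8},{"xyz":[0,-0.004,0],"roll":0,"jaw":0.8},{"xyz":[0,-0.004,0],"roll":0,"jaw":0.8},{"xyz":[0,-0.004,-0.004],"roll":0,"jaw":0.8},{"xyz":[0,-0.004,-0.010],"roll":0,"jaw":0.8},{"xyz":[0,-0.004,-0.020],"roll":0,"jaw":0.8},{"xyz":[0,-0.004,-0.032],"roll":0,"jaw":0.8},{"xyz":[0,-0.004,-0.050],"roll":0,"jaw":0.8}]'
python3 - <<'E'
from h import *
np.set_printoptions(precision=2,suppress=True)
st=env.state();print(st['force'],st['torque'],st['ee_pos'],st['ee_rot'],st['gripper_width'],st['qpos'])
w,d=env.grab_frame('wrist');cv2.imwrite('pics/w10.png',w)
Q=cloud('wrist',d,K('wrist')['hand_eye'])   # tool frame
m=mask(w,'blue')>0;q=Q[m];q=q[np.isfinite(q[:,0])&(abs(q[:,0])<30)&(abs(q[:,1])<80)];t=q[q[:,2]<np.percentile(q[:,2],20)+6]
print('label in tool: x',np.percentile(t[:,0],[2,98]),'y',np.percentile(t[:,1],[1,2,98]),'z',np.percentile(t[:,2],[5,50,95]))
A=np.c_[t[:,:2],np.ones(len(t))];print('slope',np.linalg.lstsq(A,t[:,2],rcond=None)[0])
a=cv2.resize(w[150:384,100:420],(440,322));p,d=env.grab_frame('side');b=cv2.resize(p[90:230,190:346],(360,322),interpolation=cv2.INTER_CUBIC);cv2.imwrite('pics/crop5.png',np.hstack([a,b]))
E
```

```text
time_s: 26.95
ee_pos: [413.1, 48.0, 28.1]
ee_rot: [-179.9, 0.0, 79.7]
force: [0.6, 0.1, -1.6]
gripper_width: 37.9
[ 0.63  0.05 -1.56] [0.04 0.05 0.02] [413.09  48.04  28.12] [-179.93    0.01   79.72] 37.89652618499093 [  5.04  13.51 121.33   0.01  45.22 -74.68]
label in tool: x [-13.24  15.79] y [-33.45 -15.54  33.13] z [-75.45 -74.23 -73.22]
slope [ -0.     0.16 -76.54]
```

View pics/crop5.png

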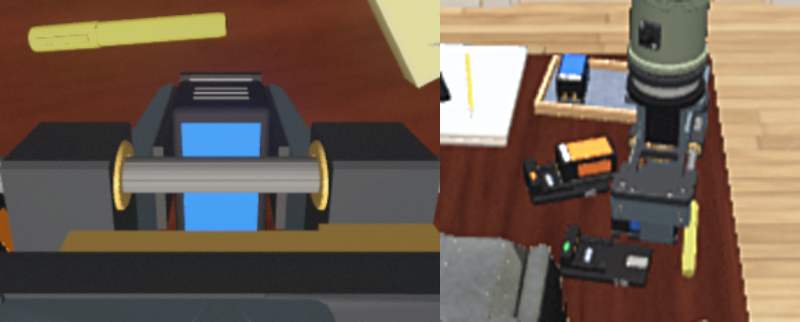

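Battery_a hangs free at 1.6 N, charger_a is empty (right crop, around (605,265)), and the highlighter is untouched. Next I'll carry it to the tray with about 89° of roll.

```bash

python3 -m pendant '[{"xyz":[-0.02,0.006,-0.015],"roll":8,"jaw":0.8},{"xyz":[-0.06,0.017,-0.03],"roll":18,"jaw":0.8},{"xyz":[-0.105,0.03,-0.035],"roll":28,"jaw":0.8},{"xyz":[-0.155,0.044,-0.035],"roll":38,"jaw":0.8},{"xyz":[-0.205,0.058,-0.035],"roll":48.5,"jaw":0.8},{"xyz":[-0.25,0.071,-0.035],"roll":59,"jaw":0.8},{"xyz":[-0.29,0.083,-0.035],"roll":69,"jaw":0.8},{"xyz":[-0.3155,0.09,-0.035],"roll":79,"jaw":0.8}]'
python3 -m pendant '[{"xyz":[0,0,0],"roll":6,"jaw":0.8},{"xyz":[0,0,0],"roll":9.7,"jaw":0.8},{"xyz":[0,0,0.01],"roll":9.7,"jaw":0.8},{"xyz":[0,0,0.025],"roll":9.7,"jaw":0.8},{"xyz":[0,0,0.04],"roll":9.7,"jaw":0.8},{"xyz":[0,0,0.05],"roll":9.7,"jaw":0.8},{"xyz":[0,0,0.05],"roll":9.7,"jaw":0.8},{"xyz":[0,0,0.05],"roll":9.7,"jaw":0.8}]'
python3 - <<'E'
from h import *
np.set_printoptions(precision=1,suppress=True)
st=env.state();print(st['force'],st['ee_pos'],st['ee_rot'],st['gripper_width'])
w,d=env.grab_frame('wrist');cv2.imwrite('pics/w11.png',w);T=c2w('wrist',st);P=cloud('wrist',d,T);np.savez('pics/w11.npz',d=d,T=T)
for m,s,c in comps(mask(w,'blue'),30):
    q=P[m];q=q[np.isfinite(q[:,0])];zt=np.percentile(q[:,2],90);t=q[q[:,2]>zt-5];r=cv2.minAreaRect(t[:,:2].astype(np.float32));print(s,zt,np.round(r[0],1),np.round(r[1],1),round(r[2],1))
for n in ['scene']:
    p,dd=env.grab_frame(n);cv2.imwrite('pics/scene11.png',p)
a=cv2.resize(w,(440,330));b=cv2.resize(p[200:330,290:440],(360,330),interpolation=cv2.INTER_CUBIC);cv2.imwrite('pics/crop6.png',np.hstack([a,b]))
E
```

```text
time_s: 28.05
ee_pos: [445.6, -280.3, 61.9]
ee_rot: [-180.0, 0.0, 0.3]
force: [0.4, 0.8, -2.4]
gripper_width: 37.4
time_s: 29.05
ee_pos: [446.2, -278.6, 12.6]
ee_rot: [180.0, -0.0, -9.0]
force: [0.2, 0.5, -2.6]
gripper_width: 37.7
[ 0.2  0.5 -2.6] [ 446.2 -278.6   12.6] [180.  -0.  -9.] 37.660584867209074
[334 222   7  17  78] 34.895638587637634 [ 500.3 -294. ] [8.7 0.7] 83.7
[349 223  45  16 639] 44.84436548418442 [ 519.9 -289.6] [11.4 30.6] 81.8
[ 232  239   58   25 1434] 87.99758326116228 [ 448.7 -260.5] [33.8 30.2] 79.9
[ 233  290   55   27 1464] 87.12053310672688 [ 441.7 -302.5] [19.1 30.6] 81.0
```

View pics/crop6.png

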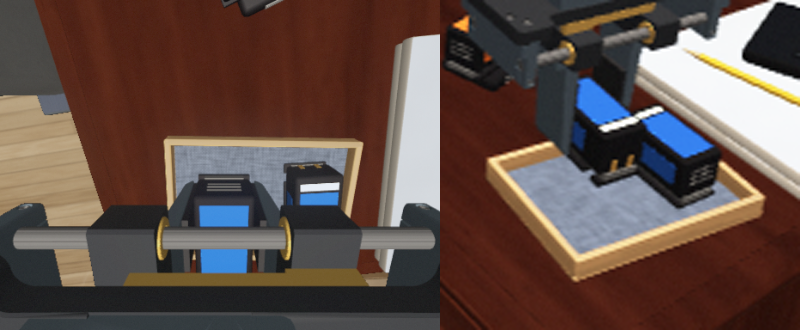

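The picture shows battery_a over the free half of the tray, at (222,235) on the left, clear of battery_c and parallel to the walls. I'll lower it.

```bash

python3 -m pendant '[{"xyz":[0,0,0.012],"roll":0,"jaw":0.8},{"xyz":[0,0,0.025],"roll":0,"jaw":0.8},{"xyz":[0,0,0.035],"roll":0,"jaw":0.8},{"xyz":[0,0,0.039],"roll":0,"jaw":0.8},{"xyz":[0,0,0.041],"roll":0,"jaw":0.8},{"xyz":[0,0,0.042],"roll":0,"jaw":0.8},{"xyz":[0,0,0.0425],"roll":0,"jaw":0.8},{"xyz":[0,0,0.0425],"roll":0,"jaw":0.8}]'

```

```text
time_s: 30.15
ee_pos: [446.0, -278.5, -29.4]
ee_rot: [180.0, -0.0, -9.0]
force: [-1.7, 1.9, 5.4]
gripper_width: 37.7
```

It touches the floor at 5 N. I'll release, lift, check, and carry on to battery_b.

```bash

python3 -m pendant '[{"xyz":[0,0,-0.0005],"roll":0,"jaw":0.42},{"xyz":[0,0,-0.0005],"roll":0,"jaw":0.42},{"xyz":[0,0,-0.0005],"roll":0,"jaw":0.42},{"xyz":[0,0,-0.0005],"roll":0,"jaw":0.42},{"xyz":[0,0,-0.015],"roll":0,"jaw":0.42},{"xyz":[0,0,-0.04],"roll":0,"jaw":0.42},{"xyz":[0,0,-0.07],"roll":0,"jaw":0.42},{"xyz":[0,0,-0.1],"roll":0,"jaw":0.42}]' 30
python3 -m pendant '[{"xyz":[0.0005,-0.015,0],"roll":8,"jaw":0.3},{"xyz":[0.001,-0.035,0],"roll":17,"jaw":0.3},{"xyz":[0.002,-0.06,0],"roll":26.5,"jaw":0.3},{"xyz":[0.003,-0.09,0],"roll":36,"jaw":0.3},{"xyz":[0.004,-0.12,0],"roll":46,"jaw":0.3},{"xyz":[0.005,-0.145,0],"roll":56,"jaw":0.3},{"xyz":[0.0052,-0.166,0],"roll":65.6,"jaw":0.3},{"xyz":[0.0052,-0.166,0],"roll":65.6,"jaw":0.3}]'
python3 - <<'E'
from h import *
np.set_printoptions(precision=1,suppress=True)
st=env.state();print(st['force'],st['ee_pos'],st['ee_rot'],st['gripper_width'])
w,d=env.grab_frame('wrist');cv2.imwrite('pics/w12.png',w);T=c2w('wrist',st);np.savez('pics/w12.npz',d=d,T=T)
for n in('wrist','scene'):
    if n=='scene': w,d=env.grab_frame(n);T=c2w(n);cv2.imwrite('pics/scene12.png',w);np.save('pics/scene12.npy',d)
    P=cloud(n,d,T)
    for col in('blue','orange'):
      for m,s,c in comps(mask(w,col),30):
        q=P[m];q=q[np.isfinite(q[:,0])]
        if len(q)<9: continue
        zt=np.percentile(q[:,2],90);t=q[q[:,2]>zt-5];r=cv2.minAreaRect(t[:,:2].astype(np.float32));print(n,col,s,zt,np.round(r[0],1),np.round(r[1],1),round(r[2],1))
E
```

```text
time_s: 31.15
ee_pos: [446.1, -278.5, 71.8]
ee_rot: [180.0, -0.1, -9.0]
force: [-0.4, -0.5, -0.9]
gripper_width: 53.0
time_s: 32.15
ee_pos: [477.3, -114.5, 70.8]
ee_rot: [-179.9, -0.0, -74.4]
force: [0.0, -1.0, -0.6]
gripper_width: 63.6
[ 0.  -1.  -0.6] [ 477.3 -114.5   70.8] [-179.9   -0.   -74.4] 63.62199668624796
wrist blue [ 453  193   59   47 1750] 44.91786252001677 [ 522.7 -256.3] [159.6  30.6] 84.6
wrist orange [279 183   4  31  48] 53.45116261422135 [ 487.9 -127.5] [26.8  2.5] 16.5
wrist orange [246 194   9  23  34] 53.15227579183663 [ 473.4 -101.9] [20.7  6.1] 34.1
scene blue [140   4  78  30 206] 390.79367957961966 [ 800. 1194.] [ 19.6 426.2] 27.8
scene blue [372 244  32  18 282] 45.68389919994604 [ 517.8 -310.1] [52.2 34.2] 82.6
scene blue [335 250  31  20 309] 45.884404360873035 [ 444.4 -287.6] [53.9 32.3] 82.8
scene blue [371 255  18  17 133] 35.34432721213341 [ 499.1 -310.6] [39.2  3.6] 83.7
scene blue [333 259  15  19 120] 35.313350254942556 [ 426.2 -281.3] [42.7  2.9] 80.6
scene orange [296 202  24  13 163] 53.84310268861432 [ 493.1 -113.9] [52.4 33.2] 11.7
scene orange [309 212  10  12  61] 44.14059834307005 [ 493.8 -133.6] [34.2  1.8] 15.7
```

Battery_a is in the tray upright, its top level with battery_c's. Next I'll descend onto the rear part of battery_b and grip it at 30 N.

```bash

python3 -m pendant '[{"xyz":[0,0,0.02],"roll":0.2,"jaw":0.3},{"xyz":[0,0,0.045],"roll":0.2,"jaw":0.3},{"xyz":[0,0,0.07],"roll":0.2,"jaw":0.3},{"xyz":[0,0,0.088],"roll":0.2,"jaw":0.3},{"xyz":[0,0,0.0925],"roll":0.2,"jaw":0.3},{"xyz":[0,0,0.0925],"roll":0.2,"jaw":0.8},{"xyz":[0,0,0.0925],"roll":0.2,"jaw":0.8},{"xyz":[0,0,0.0925],"roll":0.2,"jaw":0.8}]' 35
python3 -m pendant '[{"xyz":[0,0,0],"roll":0,"jaw":0.8},{"xyz":[0,0,0],"roll":0,"jaw":0.8},{"xyz":[0,-0.003,0],"roll":0,"jaw":0.8},{"xyz":[0,-0.006,0],"roll":0,"jaw":0.8},{"xyz":[0,-0.006,0],"roll":0,"jaw":0.8},{"xyz":[0,-0.006,0],"roll":0,"jaw":0.8},{"xyz":[0,-0.006,0],"roll":0,"jaw":0.8},{"xyz":[0,-0.006,0],"roll":0,"jaw":0.8}]'
python3 -c "
from workcell import env
s=env.state();print(s['force'],s['torque'],s['ee_pos'],s['ee_rot'])"
```

```text
time_s: 33.25
ee_pos: [477.8, -115.9, -21.8]
ee_rot: [-179.9, -0.1, -74.8]
force: [-1.5, -4.3, -0.2]
gripper_width: 37.4
time_s: 34.25
ee_pos: [478.1, -115.9, -21.7]
ee_rot: [179.5, -0.0, -74.7]
force: [-13.2, -13.9, 17.7]
gripper_width: 38.1
[-13.16446564 -13.89855189  17.65834522] [-2.45807007  1.93364954 -0.31829797] [ 478.14646436 -115.85840528  -21.72946927] [ 1.79520398e+02 -4.04106462e-02 -7.46772060e+01]
```

```bash

python3 -m pendant '[{"xyz":[0.0007,0,-0.0008],"roll":1.5,"jaw":0.8},{"xyz":[0.0015,0,-0.0015],"roll":-1.5,"jaw":0.8},{"xyz":[0.0015,-0.001,-0.0015],"roll":1.5,"jaw":0.8},{"xyz":[0.0015,-0.002,-0.0015],"roll":-1.5,"jaw":0.8},{"xyz":[0.0015,-0.003,-0.0015],"roll":1.5,"jaw":0.8},{"xyz":[0.0015,-0.004,-0.0015],"roll":-1.5,"jaw":0.8},{"xyz":[0.0015,-0.004,-0.0015],"roll":0,"jaw":0.8},{"xyz":[0.0015,-0.004,-0.0015],"roll":0,"jaw":0.8}]'
cat > s.py <<'E'
from h import *
np.set_printoptions(precision=2,suppress=True)
def rep(yaw=15.4,o=(520.5,-103.5)):
    st=env.state();a=np.radians(yaw);d=np.array([np.cos(a),np.sin(a)]);v=np.array([-d[1],d[0]])
    f=st['force'];X=st['ee_pos'][:2]-np.array(o)
    print('axial',f[:2]@d,'lat',f[:2]@v,'z',f[2],'tq',st['torque'],'tcp s,l,z',X@d,X@v,st['ee_pos'][2],'rot',st['ee_rot'],'w',st['gripper_width'])
if __name__=='__main__': rep()
E
python3 s.py
```

```text
time_s: 35.25
ee_pos: [486.6, -113.7, -21.5]
ee_rot: [180.0, 0.1, -74.8]
force: [-0.1, -1.5, -1.9]
gripper_width: 37.7
axial -0.48331550599260853 lat -1.4742838200600468 z -1.9074186714898387 tq [-0.36  0.22 -0.04] tcp s,l,z -35.434262791949564 -0.8568486976754901 -21.50860744499121 rot [179.95   0.05 -74.81] w 37.725459868496536
```

Battery_b has moved 9 mm freely and is now about 16 mm short, at the catch slope. I'll push on with the same small wiggle.

```bash

python3 -m pendant '[{"xyz":[0.0002,-0.003,0],"roll":1,"jaw":0.8},{"xyz":[0.0004,-0.006,-0.0003],"roll":-1,"jaw":0.8},{"xyz":[0.0006,-0.009,-0.0006],"roll":1,"jaw":0.8},{"xyz":[0.0008,-0.012,-0.0009],"roll":-1,"jaw":0.8},{"xyz":[0.001,-0.014,-0.001],"roll":1,"jaw":0.8},{"xyz":[0.001,-0.016,-0.001],"roll":-1,"jaw":0.8},{"xyz":[0.001,-0.018,-0.001],"roll":1,"jaw":0.8},{"xyz":[0.001,-0.018,-0.001],"roll":0,"jaw":0.8}]'; python3 s.py
```

```text
time_s: 36.25
ee_pos: [502.2, -110.4, -20.7]
ee_rot: [179.7, 0.1, -74.6]
force: [-7.4, -3.7, -4.4]
gripper_width: 37.8
axial -8.128374882597166 lat -1.6158175160574588 z -4.376472309756908 tq [-0.84  1.46 -0.12] tcp s,l,z -19.50468229712775 -1.7375597395386269 -20.728071276483412 rot [179.71   0.08 -74.64] w 37.78993701420856
```

```bash

python3 -m pendant '[{"xyz":[0.0003,-0.001,-0.0003],"roll":1,"jaw":0.8},{"xyz":[0.0006,-0.002,-0.0006],"roll":-1,"jaw":0.8},{"xyz":[0.0009,-0.003,-0.0009],"roll":1,"jaw":0.8},{"xyz":[0.001,-0.004,-0.001],"roll":-1,"jaw":0.8},{"xyz":[0.0012,-0.005,-0.001],"roll":1,"jaw":0.8},{"xyz":[0.0012,-0.005,-0.001],"roll":-1,"jaw":0.8},{"xyz":[0.0012,-0.005,-0.001],"roll":0,"jaw":0.8},{"xyz":[0.0012,-0.005,-0.001],"roll":0,"jaw":0.8}]'; python3 s.py
python3 - <<'E'
from h import *
np.set_printoptions(precision=1,suppress=True)
for n in('side','scene'):
    p,d=env.grab_frame(n);cv2.imwrite(f'pics/{n}13.png',p)
a=cv2.imread('pics/side13.png')[110:200,190:310];b=cv2.imread('pics/scene13.png')[160:250,260:380]
cv2.imwrite('pics/crop7.png',np.hstack([cv2.resize(x,(400,300),interpolation=cv2.INTER_CUBIC) for x in(a,b)]))
E
```

```text
time_s: 37.25
ee_pos: [501.7, -110.4, -20.6]
ee_rot: [179.1, 0.3, -74.6]
force: [-16.9, -5.9, 0.8]
gripper_width: 37.8
axial -17.881791296195725 lat -1.1797405816014876 z 0.7515403704080268 tq [-1.27  2.89 -0.04] tcp s,l,z -19.952153248488873 -1.6816644536801588 -20.570499780234744 rot [179.14   0.27 -74.63] w 37.797622744225045
```

There are no picture views left, so I'll go by numbers. An 18 N push with wiggle gives no more travel, which fits the end stop at the expected home position. I'll now reverse gently into a tug of about 7 N.

```bash

python3 -m pendant '[{"xyz":[-0.0008,0.0025,0.0003],"roll":0,"jaw":0.8},{"xyz":[-0.0016,0.005,0.0006],"roll":0,"jaw":0.8},{"xyz":[-0.0023,0.0075,0.0008],"roll":0.7,"jaw":0.8},{"xyz":[-0.003,0.0095,0.001],"roll":-0.7,"jaw":0.8},{"xyz":[-0.003,0.0095,0.001],"roll":0.7,"jaw":0.8},{"xyz":[-0.003,0.0095,0.001],"roll":0,"jaw":0.8},{"xyz":[-0.003,0.0095,0.001],"roll":0,"jaw":0.8},{"xyz":[-0.003,0.0095,0.001],"roll":0,"jaw":0.8}]'; python3 s.py
```

```text
time_s: 38.35
ee_pos: [501.5, -109.8, -20.6]
ee_rot: [-179.9, -0.0, -74.8]
force: [5.1, -0.7, -19.2]
gripper_width: 38.0
axial 4.692481374638578 lat -1.9845890352581588 z -19.15492370131597 tq [-0.52 -0.27 -0.22] tcp s,l,z -20.02723368826482 -1.059599473689862 -20.64841660894279 rot [-179.86   -0.04  -74.8 ] w 37.99685242869244
```

```bash

python3 -m pendant '[{"xyz":[0,0.0003,0.0008],"roll":0,"jaw":0.8},{"xyz":[0,0.0006,0.0016],"roll":0.7,"jaw":0.8},{"xyz":[-0.0002,0.001,0.0022],"roll":-0.7,"jaw":0.8},{"xyz":[-0.0003,0.0014,0.0022],"roll":0.7,"jaw":0.8},{"xyz":[-0.0004,0.0018,0.0022],"roll":0,"jaw":0.8},{"xyz":[-0.0004,0.0018,0.0022],"roll":0,"jaw":0.8},{"xyz":[-0.0004,0.0018,0.0022],"roll":0,"jaw":0.8},{"xyz":[-0.0004,0.0018,0.0022],"roll":0,"jaw":0.8}]'; python3 s.py
```

```text
time_s: 39.35
ee_pos: [499.8, -110.3, -21.5]
ee_rot: [-179.8, -0.1, -74.8]
force: [4.6, -1.7, 3.7]
gripper_width: 37.6
axial 3.991292985837001 lat -2.897506237577698 z 3.7399651942286063 tq [-0.23 -1.08 -0.07] tcp s,l,z -21.71712094150444 -1.066637368802744 -21.473222255696594 rot [-179.8   -0.1  -74.8] w 37.62153929019251
```

```bash
cat > b.py <<'E'
from h import *
np.set_printoptions(precision=2,suppress=True)
def meas(tag):
    st=env.state();w,d=env.grab_frame('wrist');cv2.imwrite(f'pics/{tag}.png',w);T=c2w('wrist',st);P=cloud('wrist',d,T)
    a=np.radians(15.4);D=np.array([np.cos(a),np.sin(a)]);V=np.array([-D[1],D[0]]);o=np.array([520.5,-103.5])
    X=P[...,:2]-o;s=X@D;l=X@V;z=P[...,2]
    m=(mask(w,'orange')>0)&(abs(z-53)<4)&(abs(l)<20)&(abs(s)<80)
    print(tag,'label n',m.sum(),'s',np.percentile(s[m],[1,50,99]) if m.sum()>5 else '')
    k=(abs(l)<12)&(abs(s)<60)&np.isfinite(z)
    print([(b,round(float(np.median(z[k&(s>=b)&(s<b+1.5)])),1),int((k&(s>=b)&(s<b+1.5)).sum())) for b in np.arange(15,54,1.5) if (k&(s>=b)&(s<b+1.5)).sum()>2])
if __name__=='__main__':
    import sys;meas(sys.argv[1])
E
python3 b.py w14
```

```text
w14 label n 129 s [-19.06   2.32  19.16]
[(np.float64(15.0), 52.7, 133), (np.float64(16.5), 52.7, 139), (np.float64(18.0), 52.5, 147), (np.float64(19.5), 52.6, 144), (np.float64(21.0), 52.9, 141), (np.float64(22.5), 53.0, 143), (np.float64(24.0), 53.0, 150), (np.float64(25.5), 52.8, 150), (np.float64(27.0), 52.7, 150), (np.float64(28.5), 52.5, 146), (np.float64(30.0), 52.5, 157), (np.float64(31.5), 45.1, 477), (np.float64(33.0), 26.8, 179), (np.float64(34.5), 30.2, 11), (np.float64(36.0), 33.1, 113), (np.float64(37.5), 33.9, 112), (np.float64(39.0), 34.1, 131), (np.float64(40.5), 34.0, 132), (np.float64(42.0), 34.0, 126), (np.float64(43.5), 34.1, 121), (np.float64(45.0), 34.1, 122), (np.float64(46.5), 33.9, 128), (np.float64(48.0), 33.4, 133), (np.float64(49.5), 19.6, 219), (np.float64(51.0), -0.1, 101), (np.float64(52.5), -0.3, 76)]
```

The wrist depth profile shows battery_b's front at s≈32 and the stop face at about 35.5, so it's about 3 mm short and not locked. I'll push again, harder, and measure the gap while pushing.

```bash

python3 -m pendant '[{"xyz":[0.0006,-0.003,-0.0005],"roll":1,"jaw":0.8},{"xyz":[0.0012,-0.006,-0.001],"roll":-1,"jaw":0.8},{"xyz":[0.002,-0.009,-0.0015],"roll":1.2,"jaw":0.8},{"xyz":[0.003,-0.012,-0.002],"roll":-1.2,"jaw":0.8},{"xyz":[0.0038,-0.014,-0.002],"roll":1.2,"jaw":0.8},{"xyz":[0.0043,-0.0155,-0.002],"roll":-1.2,"jaw":0.8},{"xyz":[0.0043,-0.0155,-0.002],"roll":1.2,"jaw":0.8},{"xyz":[0.0043,-0.0155,-0.002],"roll":0,"jaw":0.8}]' 50; python3 s.py; python3 b.py w15
```

```text
time_s: 40.4
ee_pos: [501.2, -110.0, -21.5]
ee_rot: [178.7, 0.4, -74.6]
force: [-19.8, -10.3, 17.3]
gripper_width: 37.7
axial -21.839796893329186 lat -4.626469609497613 z 17.29014388725683 tq [-1.84  2.96 -0.42] tcp s,l,z -20.291756283679174 -1.104053789856188 -21.460989272885165 rot [178.65   0.42 -74.63] w 37.66151956112658
w15 label n 163 s [-15.82  11.34  21.64]
[(np.float64(15.0), 111.1, 973), (np.float64(16.5), 53.0, 215), (np.float64(18.0), 52.3, 139), (np.float64(19.5), 52.4, 137), (np.float64(21.0), 52.1, 153), (np.float64(22.5), 52.1, 132), (np.float64(24.0), 52.3, 141), (np.float64(25.5), 52.3, 146), (np.float64(27.0), 52.3, 143), (np.float64(28.5), 52.3, 161), (np.float64(30.0), 52.1, 145), (np.float64(31.5), 51.9, 150), (np.float64(33.0), 51.8, 156), (np.float64(34.5), 45.5, 490), (np.float64(36.0), 33.1, 114), (np.float64(37.5), 33.7, 103), (np.float64(39.0), 34.0, 126), (np.float64(40.5), 33.8, 132), (np.float64(42.0), 34.1, 134), (np.float64(43.5), 34.0, 122), (np.float64(45.0), 34.1, 121), (np.float64(46.5), 34.0, 136), (np.float64(48.0), 33.2, 150), (np.float64(49.5), 10.3, 300), (np.float64(51.0), -0.3, 94), (np.float64(52.5), -0.1, 96)]
```

The battery is now within about 0.5 mm of home. I'll tug again, smoothly and without the wiggle.

```bash

python3 -m pendant '[{"xyz":[-0.001,0.003,0.0005],"roll":0,"jaw":0.8},{"xyz":[-0.002,0.006,0.001],"roll":0,"jaw":0.8},{"xyz":[-0.003,0.009,0.0015],"roll":0,"jaw":0.8},{"xyz":[-0.0038,0.012,0.002],"roll":0,"jaw":0.8},{"xyz":[-0.0042,0.0135,0.002],"roll":0,"jaw":0.8},{"xyz":[-0.0044,0.0145,0.002],"roll":0,"jaw":0.8},{"xyz":[-0.0046,0.0155,0.002],"roll":0,"jaw":0.8},{"xyz":[-0.0046,0.0155,0.002],"roll":0,"jaw":0.8}]' 50; python3 s.py; python3 b.py w16
```

```text
time_s: 41.45
ee_pos: [500.3, -110.2, -21.7]
ee_rot: [-179.8, -0.1, -74.8]
force: [7.4, -2.5, 2.8]
gripper_width: 37.9
axial 6.5004359273698125 lat -4.345187481416994 z 2.7878899880948933 tq [-0.43 -1.03 -0.18] tcp s,l,z -21.26413210011944 -1.0982906990146448 -21.710591604625662 rot [-179.77   -0.12  -74.83] w 37.89608687795846
w16 label n 172 s [-19.87   8.24  18.6 ]
[(np.float64(15.0), 53.1, 139), (np.float64(16.5), 53.1, 139), (np.float64(18.0), 53.0, 149), (np.float64(19.5), 52.9, 144), (np.float64(21.0), 53.2, 142), (np.float64(22.5), 53.3, 143), (np.float64(24.0), 53.3, 145), (np.float64(25.5), 53.2, 156), (np.float64(27.0), 53.0, 146), (np.float64(28.5), 53.0, 146), (np.float64(30.0), 52.9, 153), (np.float64(31.5), 51.2, 278), (np.float64(33.0), 33.1, 399), (np.float64(34.5), 30.3, 9), (np.float64(36.0), 33.0, 123), (np.float64(37.5), 33.8, 102), (np.float64(39.0), 34.1, 129), (np.float64(40.5), 34.1, 134), (np.float64(42.0), 34.1, 132), (np.float64(43.5), 34.2, 132), (np.float64(45.0), 34.1, 128), (np.float64(46.5), 33.8, 125), (np.float64(48.0), 33.2, 139), (np.float64(49.5), 9.1, 218), (np.float64(51.0), -0.1, 76), (np.float64(52.5), -0.2, 113)]
```

```bash

python3 -m pendant '[{"xyz":[0,0.0003,0],"roll":0.7,"jaw":0.8},{"xyz":[0.0002,0.0006,0],"roll":-0.7,"jaw":0.8},{"xyz":[0.0003,0.0006,0],"roll":0.7,"jaw":0.8},{"xyz":[0.0003,0.0006,0],"roll":-0.7,"jaw":0.8},{"xyz":[0.0003,0.0006,0],"roll":0,"jaw":0.8},{"xyz":[0.0003,0.0006,0],"roll":0,"jaw":0.8},{"xyz":[0.0003,0.0006,0],"roll":0,"jaw":0.8},{"xyz":[0.0003,0.0006,0],"roll":0,"jaw":0.8}]'; python3 s.py; python3 b.py w17 | head -1
```

```text
time_s: 42.5
ee_pos: [499.7, -110.4, -21.7]
ee_rot: [-179.8, -0.1, -74.8]
force: [6.1, -1.4, 3.1]
gripper_width: 38.2
axial 5.549713857667156 lat -3.0025862522537543 z 3.070801910847743 tq [-0.29 -1.04 -0.01] tcp s,l,z -21.934266839802792 -1.1438918994526839 -21.703576402872628 rot [-179.78   -0.1   -74.8 ] w 38.2189031836923
w17 label n 165 s [-21.27   6.35  17.95]
```

Two wiggle-settled points, 4.0 N at -21.72 and 5.5 N at -21.93, give about 7 N/mm. That looks like a loaded spring catch, not sliding drag. I'll raise the tug to about 7 N to confirm.

```bash

python3 -m pendant '[{"xyz":[-0.0002,0.0006,0],"roll":0.7,"jaw":0.8},{"xyz":[-0.0004,0.0012,0],"roll":-0.7,"jaw":0.8},{"xyz":[-0.0004,0.0012,0],"roll":0.7,"jaw":0.8},{"xyz":[-0.0004,0.0012,0],"roll":0,"jaw":0.8},{"xyz":[-0.0004,0.0012,0],"roll":0,"jaw":0.8},{"xyz":[-0.0004,0.0012,0],"roll":0,"jaw":0.8},{"xyz":[-0.0004,0.0012,0],"roll":0,"jaw":0.8},{"xyz":[-0.0004,0.0012,0],"roll":0,"jaw":0.8}]'; python3 s.py; python3 b.py w18
```

```text
time_s: 43.55
ee_pos: [499.5, -110.4, -21.7]
ee_rot: [-179.7, -0.1, -74.9]
force: [9.2, -1.6, 1.7]
gripper_width: 37.7
axial 8.45672708631188 lat -3.989124083938296 z 1.7425812174032398 tq [-0.27 -1.33 -0.33] tcp s,l,z -22.06370541610282 -1.0926581214831703 -21.709098450643108 rot [-179.67   -0.13  -74.88] w 37.664293810730875
w18 label n 165 s [-21.58   6.78  17.63]
[(np.float64(15.0), 53.1, 143), (np.float64(16.5), 53.1, 144), (np.float64(18.0), 53.1, 151), (np.float64(19.5), 53.1, 125), (np.float64(21.0), 53.3, 146), (np.float64(22.5), 53.3, 148), (np.float64(24.0), 53.4, 143), (np.float64(25.5), 53.1, 158), (np.float64(27.0), 53.1, 148), (np.float64(28.5), 53.2, 163), (np.float64(30.0), 52.5, 163), (np.float64(31.5), 37.1, 604), (np.float64(33.0), 12.3, 16), (np.float64(34.5), 30.9, 25), (np.float64(36.0), 33.2, 91), (np.float64(37.5), 33.8, 130), (np.float64(39.0), 33.9, 133), (np.float64(40.5), 34.0, 128), (np.float64(42.0), 34.1, 129), (np.float64(43.5), 34.2, 115), (np.float64(45.0), 34.2, 129), (np.float64(46.5), 33.9, 134), (np.float64(48.0), 33.4, 138), (np.float64(49.5), 16.6, 204), (np.float64(51.0), -0.2, 101), (np.float64(52.5), -0.3, 88)]
```

Holds at 8.5 N through the wiggle. I'll relax to about zero and see whether the catch spring brings it forward again.

```bash

python3 -m pendant '[{"xyz":[0.0004,-0.0012,0],"roll":0,"jaw":0.8},{"xyz":[0.0008,-0.0024,0],"roll":0.7,"jaw":0.8},{"xyz":[0.0012,-0.0036,0],"roll":-0.7,"jaw":0.8},{"xyz":[0.0012,-0.0042,0],"roll":0.7,"jaw":0.8},{"xyz":[0.0012,-0.0042,0],"roll":-0.7,"jaw":0.8},{"xyz":[0.0012,-0.0042,0],"roll":0,"jaw":0.8},{"xyz":[0.0012,-0.0042,0],"roll":0,"jaw":0.8},{"xyz":[0.0012,-0.0042,0],"roll":0,"jaw":0.8}]'; python3 s.py; python3 b.py w19
python3 - <<'E'
import cv2,numpy as np
import sys
from h import *
# front edge shift by image correlation is unavailable across poses; compare label front row instead
for t in('w15','w18','w19'):
    p=cv2.imread(f'pics/{t}.png');m=mask(p,'orange');ys,xs=np.where(m[150:330,200:320]);print(t,len(ys),ys.min()+150,ys.max()+150)
E
```

```text
time_s: 44.6
ee_pos: [500.1, -110.5, -21.8]
ee_rot: [179.9, -0.0, -74.7]
force: [1.6, -3.4, 7.1]
gripper_width: 37.7
axial 0.6263008635804024 lat -3.6555041487236837 z 7.133775298912626 tq [-0.54 -0.1   0.11] tcp s,l,z -21.50182553069086 -1.3852270543121739 -21.823104239921086 rot [179.93  -0.03 -74.74] w 37.747628326508554
w19 label n 158 s [-19.02   8.    18.66]
[(np.float64(15.0), 52.7, 132), (np.float64(16.5), 52.8, 135), (np.float64(18.0), 52.7, 148), (np.float64(19.5), 52.6, 144), (np.float64(21.0), 52.9, 124), (np.float64(22.5), 52.9, 147), (np.float64(24.0), 53.0, 148), (np.float64(25.5), 52.9, 163), (np.float64(27.0), 52.6, 146), (np.float64(28.5), 52.7, 151), (np.float64(30.0), 52.6, 161), (np.float64(31.5), 51.3, 221), (np.float64(33.0), 34.5, 461), (np.float64(34.5), 30.4, 16), (np.float64(36.0), 33.0, 112), (np.float64(37.5), 33.9, 111), (np.float64(39.0), 34.0, 134), (np.float64(40.5), 34.1, 132), (np.float64(42.0), 34.1, 128), (np.float64(43.5), 34.0, 124), (np.float64(45.0), 34.1, 117), (np.float64(46.5), 34.0, 131), (np.float64(48.0), 33.3, 138), (np.float64(49.5), 20.7, 237), (np.float64(51.0), -0.3, 74), (np.float64(52.5), -0.1, 112)]
w15 218 192 263
w18 222 192 263
w19 214 192 263
```

```bash

python3 -m pendant '[{"xyz":[0.0004,-0.001,-0.0008],"roll":0.7,"jaw":0.8},{"xyz":[0.0006,-0.002,-0.0008],"roll":-0.7,"jaw":0.8},{"xyz":[0.0008,-0.003,-0.0008],"roll":0.7,"jaw":0.8},{"xyz":[0.0008,-0.0035,-0.0008],"roll":-0.7,"jaw":0.8},{"xyz":[0.0008,-0.0035,-0.0008],"roll":0.7,"jaw":0.8},{"xyz":[0.0008,-0.0035,-0.0008],"roll":0,"jaw":0.8},{"xyz":[0.0008,-0.0035,-0.0008],"roll":0,"jaw":0.8},{"xyz":[0.0008,-0.0035,-0.0008],"roll":0,"jaw":0.8}]'; python3 s.py; python3 b.py w20
```

```text
time_s: 45.65
ee_pos: [501.6, -109.8, -21.9]
ee_rot: [179.7, 0.1, -74.7]
force: [-1.9, -2.8, 6.4]
gripper_width: 38.1
axial -2.5778380721635274 lat -2.2296042294906524 z 6.40344104378804 tq [-0.66  0.63 -0.05] tcp s,l,z -19.87576721406883 -1.0251421223403776 -21.857262310225007 rot [179.73   0.1  -74.73] w 38.05193311451791
w20 label n 166 s [-18.15   9.35  20.65]
[(np.float64(15.0), 52.6, 134), (np.float64(16.5), 52.6, 140), (np.float64(18.0), 52.5, 137), (np.float64(19.5), 52.6, 138), (np.float64(21.0), 52.3, 152), (np.float64(22.5), 52.6, 127), (np.float64(24.0), 52.7, 148), (np.float64(25.5), 52.7, 147), (np.float64(27.0), 52.7, 151), (np.float64(28.5), 52.4, 157), (np.float64(30.0), 52.4, 151), (np.float64(31.5), 52.4, 152), (np.float64(33.0), 51.9, 170), (np.float64(34.5), 41.6, 446), (np.float64(36.0), 33.2, 88), (np.float64(37.5), 33.8, 125), (np.float64(39.0), 34.0, 117), (np.float64(40.5), 34.1, 116), (np.float64(42.0), 34.0, 132), (np.float64(43.5), 34.2, 135), (np.float64(45.0), 33.9, 136), (np.float64(46.5), 33.9, 134), (np.float64(48.0), 33.1, 137), (np.float64(49.5), 19.3, 244), (np.float64(51.0), -0.4, 111), (np.float64(52.5), 0.0, 78)]
```

With only 2.6 N it moved 1.8 mm forward to within about 0.5 mm of home. Going over the catch takes 5 to 12 N, so the nose is behind it and battery_b is locked. I'll release, retreat and check.

```bash

python3 -m pendant '[{"xyz":[0,0.0005,0],"roll":0,"jaw":0.35},{"xyz":[0,0.0005,0],"roll":0,"jaw":0.35},{"xyz":[0,0.0005,0],"roll":0,"jaw":0.35},{"xyz":[0,0.0005,0],"roll":0,"jaw":0.35},{"xyz":[0,0.0005,-0.02],"roll":0,"jaw":0.35},{"xyz":[0,0.0005,-0.05],"roll":0,"jaw":0.35},{"xyz":[0,0.0005,-0.09],"roll":0,"jaw":0.35},{"xyz":[0,0.0005,-0.13],"roll":0,"jaw":0.35}]'
python3 -m pendant '[{"xyz":[0.01,0.01,-0.02],"roll":0,"jaw":0.35},{"xyz":[0.02,0.02,-0.04],"roll":0,"jaw":0.35},{"xyz":[0.02,0.02,-0.05],"roll":0,"jaw":0.35},{"xyz":[0.02,0.02,-0.05],"roll":0,"jaw":0.35},{"xyz":[0.02,0.02,-0.05],"roll":0,"jaw":0.35},{"xyz":[0.02,0.02,-0.05],"roll":0,"jaw":0.35},{"xyz":[0.02,0.02,-0.05],"roll":0,"jaw":0.35},{"xyz":[0.02,0.02,-0.05],"roll":0,"jaw":0.35}]'
python3 s.py; python3 b.py w21
python3 - <<'E'
from h import *
np.set_printoptions(precision=1,suppress=True)
for n in('scene','side'):
    p,d=env.grab_frame(n);cv2.imwrite(f'pics/{n}21.png',p);P=cloud(n,d,c2w(n));p0=cv2.imread(f'pics/{n}0.png');P0=cloud(n,np.load(f'pics/{n}0.npy'),c2w(n))
    for col in('blue','orange'):
      for m,s,c in comps(mask(p,col),30):
        q=P[m];q=q[np.isfinite(q[:,0])]
        if len(q)<9 or q[:,2].mean()>80: continue
        zt=np.percentile(q[:,2],90);t=q[q[:,2]>zt-5];r=cv2.minAreaRect(t[:,:2].astype(np.float32));print(n,col,s,round(zt,1),np.round(r[0],1),np.round(r[1],1),round(r[2],1))
    for t,(pp,PP) in(('before',(p0,P0)),('after',(p,P))):
        y=cv2.inRange(cv2.cvtColor(pp,cv2.COLOR_BGR2HSV),(22,110,100),(34,255,255))
        for m,s,c in comps(y,40):
            q=PP[m];q=q[np.isfinite(q[:,0])]
            if len(q)>20 and 300<q[:,0].mean()<700 and q[:,2].mean()<40: print(n,t,'yellow',s[4],q.mean(0))
E
```

```text
time_s: 46.7
ee_pos: [503.3, -109.9, 109.6]
ee_rot: [180.0, 0.0, -74.8]
force: [1.4, 0.5, 0.1]
gripper_width: 59.2
time_s: 47.7
ee_pos: [489.5, -134.4, 158.3]
ee_rot: [180.0, 0.0, -74.8]
force: [-0.1, 0.3, -0.1]
gripper_width: 59.4
axial 0.007404212384542197 lat 0.3564272770662843 z -0.10261520400772187 tq [-0.07  0.19  0.06] tcp s,l,z -38.09612946002591 -21.593523283622865 158.2770915077842 rot [179.98   0.02 -74.78] w 59.37275453812203
w21 label n 79 s [-28.46 -18.77  17.47]
[(np.float64(15.0), 52.3, 44), (np.float64(16.5), 52.3, 22), (np.float64(18.0), 52.3, 44), (np.float64(19.5), 52.3, 21), (np.float64(21.0), 51.6, 28), (np.float64(22.5), 52.3, 38), (np.float64(24.0), 52.5, 22), (np.float64(25.5), 52.5, 43), (np.float64(27.0), 52.5, 22), (np.float64(28.5), 52.3, 44), (np.float64(30.0), 52.3, 22), (np.float64(31.5), 51.9, 44), (np.float64(33.0), 51.7, 22), (np.float64(34.5), 48.8, 42), (np.float64(36.0), 33.3, 22), (np.float64(37.5), 33.7, 44), (np.float64(39.0), 34.2, 22), (np.float64(40.5), 33.8, 21), (np.float64(42.0), 34.3, 44), (np.float64(43.5), 34.2, 20), (np.float64(45.0)
[... 590 characters left out ...]
1
scene before yellow 61 [ 608.9 1050.6   10.7]
scene before yellow 45 [ 337.3 1118.8   12.6]
scene before yellow 181 [373.7 161.3  10.7]
scene before yellow 226 [371.3 -11.3  13.4]
scene before yellow 140 [ 660.2 -302.5   29.3]
scene after yellow 50 [ 603.  1052.9   11.2]
scene after yellow 179 [375.4 161.1  10.7]
scene after yellow 227 [371.3 -11.6  13.4]
scene after yellow 141 [ 660.1 -302.3   29.3]
side blue [242 114  12  11  88] 44.9 [ 516.1 -308.9] [49.  32.1] 82.5
side blue [265 117  12  10  93] 45.3 [ 442.9 -281.9] [49.8 31.3] 83.1
side orange [242 161  13   7  62] 40.4 [507.7 -85.6] [34.7  5.4] 13.7
side before yellow 186 [374.1   6.9  12.8]
side after yellow 186 [374.1   6.9  13. ]
```

```bash
python3 -c "
from workcell import env
print(env.job_done())"
```

```text
the job is handed in; nothing more can be done
None
```

I handed the job in at about 48 s with both batteries where they were asked for. I'm confident battery_b is locked, though the measured play disagrees somewhat with the spec (below).

- **battery_a:** It is off charger_a and standing upright in the free half of the tray. Its label top is level with battery_c's (45.9 and 45.8 mm), and battery_c has not moved.
- **battery_b:** It was pushed home about 26 mm. I then tugged it straight back, building from 5.5 to about 8.5 N through small wiggles, and it held. Afterwards it went 1.8 mm forward under only 2.6 N, far less than the catch needs to be passed, so I judged it locked. The last depth profile shows it up against the end stop.
- **Everything else:** The highlighter and sticky pad match their starting positions to within about 2 mm. I did not measure the mug separately.

What went wrong or disagreed:
- **First grasp:** It closed above battery_a because the real fingertips sit about 38 mm short of the reported TCP. I measured that offset and used it from then on.
- **Pulling battery_a:** It jammed in its rails. The wrist force peaked at about 82 N on the first pull, and a straight pull of 54 N did not free it. A lower grip on the rear part with a small wiggle did.
- **First tug on battery_b:** With wiggling, at about 4 N, it sat about 2.5 mm back from the stop, so I pushed it home again before the tug that counts.
- **Play in battery_b:** Under the 8.5 N tug it sat about 3 mm back from the stop, and about 2.5 mm with the load off. That is more than the stated 1.5 mm, and I put the difference down to catch give, friction and measuring error.

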